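Rack the wet panels and clear the spraying bench

TASK

Clear the spraying bench at the end of the lesson. Put the wet panels away to dry: build all three trays up on the drying stand, each lowered (not dropped) with its four corner tubes down over the four posts until it sits level on what is below, and lay every panel flat inside the rim of a tray, lengthwise, painted face up, one panel to a tray. Put each primer spreader away too, slid blade first into its own slot of the wooden block, fully home, and leave the spray cans and the water pot where they stand.

Things in the scene. Friction and masses are not known exactly. Their poses are not given: they have to be found in the camera images.
- stand: drying stand, screwed to the bench: wooden base 176 x 144 x 16 mm with four upright steel posts, 8 mm diameter, rounded tips, at x = +-70, y = +-54 mm of this frame; tips 192 mm above the bench. Origin: centre of its underside, on the bench; x along the long side, y along the short side, z up
- stand_base (a point): centre of the top face of the stand's base, 16 mm above the bench; axes as the stand's. The point of a tray resting on the base is 45 mm above this; of one resting on one tray 101 mm, on two trays 157 mm
- tray1_mid (a point): drying tray, lowest of a pile of three alike, 162 x 130 x 56 mm, 0.22 kg: lattice of pale wooden slats 12 mm thick inside a 5 mm higher rim, on four upright square aluminium corner tubes (22 mm outside, 14 mm hole right through, 56 mm tall) at x = +-70, y = +-54 mm. Point: centre of the middle slat, 45 mm above the tubes' feet; x along that slat and the long side, z up
- tray2_mid (a point): drying tray like tray1, second of the pile; point and axes as tray1's. The middle slat, along x, is 26 mm wide and is the place to hold a tray: on either hand is an open window for a finger, |y| from 13 to 47 mm, |x| under 30 mm (cross slats 12 mm wide at x = +-36 mm). A half turn about z makes no difference
- tray3_mid (a point): drying tray like tray1, top of the pile; point and axes as tray1's. In the pile and on the stand alike, tube stands on tube: each tray adds 56 mm. Slat tops are 6 mm, rim and tube tops 11 mm above the point; inside the rim are 118 mm along x and 94 mm along y. Over a panel 28 mm stay free below the next tray's slats
- panel1_mid (a point): small sprayed canvas panel (two or three are there), a flat block 100 x 60 x 16 mm, 70 g, wet paint on its upper face; point: its centre, 8 mm above its underside; x along the 100 mm side, y along the 60 mm side (hold it across these edges), z out of the painted face. Lying on a tray's slats its centre is 14 mm above the tray's point
- panel2_mid (a point): small sprayed canvas panel (two or three are there), a flat block 100 x 60 x 16 mm, 70 g, wet paint on its upper face; point: its centre, 8 mm above its underside; x along the 100 mm side, y along the 60 mm side (hold it across these edges), z out of the painted face. Lying on a tray's slats its centre is 14 mm above the tray's point
- panel3_mid (a point): small sprayed canvas panel (two or three are there), a flat block 100 x 60 x 16 mm, 70 g, wet paint on its upper face; point: its centre, 8 mm above its underside; x along the 100 mm side, y along the 60 mm side (hold it across these edges), z out of the painted face. Lying on a tray's slats its centre is 14 mm above the tray's point
- spreader1_grip (a point): primer spreader (one or two are there), 150 mm, 60 g, lying flat: wooden handle 80 x 24 x 18 mm thick and, flush with its underside, a stiff grey blade 70 long x 44 wide x 4 mm thick. Point: in the handle at the balance, 9 mm above the underside; x towards the blade, y across the handle, z up. Handle from x = -55 to 25 mm, blade from 25 to 95 mm
- spreader2_grip (a point): primer spreader (one or two are there), 150 mm, 60 g, lying flat: wooden handle 80 x 24 x 18 mm thick and, flush with its underside, a stiff grey blade 70 long x 44 wide x 4 mm thick. Point: in the handle at the balance, 9 mm above the underside; x towards the blade, y across the handle, z up. Handle from x = -55 to 25 mm, blade from 25 to 95 mm
- slot1 (a point): mouth centre of the left slot (seen from the robot) of the fixed wooden block, 80 deep x 142 wide x 65 mm tall. The two level slots, 64 mm apart, run right through, 50 wide and 9 mm high, under lips that leave 24 mm of the top open; floor 40 mm above the bench, this point 44.5. x straight into the slot, y left along the face, z up. Fully home, a spreader's handle meets the face, its point 25 mm outside
- slot2 (a point): mouth centre of the right slot (seen from the robot) of the fixed wooden block, 80 deep x 142 wide x 65 mm tall. The two level slots, 64 mm apart, run right through, 50 wide and 9 mm high, under lips that leave 24 mm of the top open; floor 40 mm above the bench, this point 44.5. x straight into the slot, y left along the face, z up. Fully home, a spreader's handle meets the face, its point 25 mm outside
- can1: dark red spray can, 66 mm diameter, 183 mm tall; a bystander, origin at the centre of its underside
- can2: black spray can, 66 mm diameter, 183 mm tall; a bystander, origin at the centre of its underside
- pot: white ceramic water pot, 76 mm diameter, 85 mm tall; a bystander, origin at the centre of its underside

How it is judged:
At the end, for the whole second after the job is handed in: All trays on the stand: centre within 8 mm, yaw 0.08 rad, tilt 0.05 rad, height 4 mm of seated. Each panel face up on its own tray, centre within 25 mm, tilt under 0.08 rad. Each spreader in a slot, handle within 9 mm of the block. All at rest (horizontal distance between each of tray1_mid, tray2_mid, tray3_mid and stand_base below 0.008 m and angle between the x axis of each of tray1_mid, tray2_mid, tray3_mid and the x axis of stand_base, either way round below 0.08 rad and angle between each of tray1_mid, tray2_mid, tray3_mid's own z axis and vertical below 0.05 rad and linear speed of each of tray1, tray2, tray3, panel1, panel2, panel3, spreader1, spreader2 below 0.03 m/s and (z of tray1_mid in the frame of stand_base between 0.041 and 0.049 m or z of tray1_mid in the frame of stand_base between 0.097 and 0.105 m or z of tray1_mid in the frame of stand_base between 0.153 and 0.161 m) and (z of tray2_mid in the frame of stand_base between 0.041 and 0.049 m or z of tray2_mid in the frame of stand_base between 0.097 and 0.105 m or z of tray2_mid in the frame of stand_base between 0.153 and 0.161 m) and (z of tray3_mid in the frame of stand_base between 0.041 and 0.049 m or z of tray3_mid in the frame of stand_base between 0.097 and 0.105 m or z of tray3_mid in the frame of stand_base between 0.153 and 0.161 m) and ((horizontal distance between panel1_mid and tray1_mid below 0.025 m and z of panel1_mid in the frame of tray1_mid between 0.01 and 0.018 m) or (horizontal distance between panel1_mid and tray2_mid below 0.025 m and z of panel1_mid in the frame of tray2_mid between 0.01 and 0.018 m) or (horizontal distance between panel1_mid and tray3_mid below 0.025 m and z of panel1_mid in the frame of tray3_mid between 0.01 and 0.018 m)) and angle between each of panel1_mid, panel2_mid, panel3_mid's own z axis and vertical below 0.08 rad and ((horizontal distance between panel2_mid and tray1_mid below 0.025 m and z of panel2_mid in the frame of tray1_mid between 0.01 and 0.018 m) or (horizontal distance between panel2_mid and tray2_mid below 0.025 m and z of panel2_mid in the frame of tray2_mid between 0.01 and 0.018 m) or (horizontal distance between panel2_mid and tray3_mid below 0.025 m and z of panel2_mid in the frame of tray3_mid between 0.01 and 0.018 m)) and ((horizontal distance between panel3_mid and tray1_mid below 0.025 m and z of panel3_mid in the frame of tray1_mid between 0.01 and 0.018 m) or (horizontal distance between panel3_mid and tray2_mid below 0.025 m and z of panel3_mid in the frame of tray2_mid between 0.01 and 0.018 m) or (horizontal distance between panel3_mid and tray3_mid below 0.025 m and z of panel3_mid in the frame of tray3_mid between 0.01 and 0.018 m)) and ((x of spreader1_grip in the frame of slot1 between -0.034 and -0.018 m and y of spreader1_grip in the frame of slot1 between -0.01 and 0.01 m and z of spreader1_grip in the frame of slot1 between -0.004 and 0.013 m and angle between the x axis of spreader1_grip and the x axis of slot1, either way round below 0.2 rad) or (x of spreader1_grip in the frame of slot2 between -0.034 and -0.018 m and y of spreader1_grip in the frame of slot2 between -0.01 and 0.01 m and z of spreader1_grip in the frame of slot2 between -0.004 and 0.013 m and angle between the x axis of spreader1_grip and the x axis of slot2, either way round below 0.2 rad)) and ((x of spreader2_grip in the frame of slot1 between -0.034 and -0.018 m and y of spreader2_grip in the frame of slot1 between -0.01 and 0.01 m and z of spreader2_grip in the frame of slot1 between -0.004 and 0.013 m and angle between the x axis of spreader2_grip and the x axis of slot1, either way round below 0.2 rad) or (x of spreader2_grip in the frame of slot2 between -0.034 and -0.018 m and y of spreader2_grip in the frame of slot2 between -0.01 and 0.01 m and z of spreader2_grip in the frame of slot2 between -0.004 and 0.013 m and angle between the x axis of spreader2_grip and the x axis of slot2, either way round below 0.2 rad))); the robot touches nothing.
It fails at once if the red can is knocked over or pushed more than 3 cm (distance of can1 from where it was at the start of the episode above 0.03 m or angle between can1's own z axis and vertical above 0.4 rad).
It fails at once if the black can is knocked over or pushed more than 3 cm (distance of can2 from where it was at the start of the episode above 0.03 m or angle between can2's own z axis and vertical above 0.4 rad).
It fails at once if the water pot is knocked over or pushed more than 3 cm (distance of pot from where it was at the start of the episode above 0.03 m or angle between pot's own z axis and vertical above 0.4 rad).
It fails at once if a tray is let drop down the posts ((horizontal distance between tray1_mid and stand_base below 0.03 m and linear speed of tray1 above 0.6 m/s) or (horizontal distance between tray2_mid and stand_base below 0.03 m and linear speed of tray2 above 0.6 m/s) or (horizontal distance between tray3_mid and stand_base below 0.03 m and linear speed of tray3 above 0.6 m/s)).
It fails at once if a panel is tipped up on edge or turned face down (angle between any of panel1_mid, panel2_mid, panel3_mid's own z axis and vertical above 0.9 rad).
Of panel1, panel2, panel3 only 2 to 3 are there at a start; the rules pass over those that are not, and their reading is None.
Of spreader1, spreader2 only 1 to 2 are there at a start; the rules pass over those that are not, and their reading is None.
At some moment in a run one of panel1, panel2, panel3, spreader1, spreader2 may be knocked a few centimetres aside while the robot is not near it.
It also fails if it takes over 210 s, if anything falls off the work surface, if the arm or the gripper's body presses on something with over 40 N, if the wrist force passes 120 N, or if a joint passes its speed limit or range.

ROBOT

A 6-joint arm with a two-finger parallel gripper is mounted at the origin on the work surface. World frame = base frame: x ahead of the robot, y to its left, z up, the work surface at z = 0. Lengths are in m, angles in rad, forces in N, time in s.
With the tool pointing down it reaches from about 0.375 to 0.925 m from the base axis. Payload 5.7 kg.
Tool frame: the origin (TCP) lies midway between the tips of the shut fingers; the grasp point (between the pads) lies 19 mm behind it (bot.grasp_offset is the distance from the TCP to the grasp point, in m); z points along the fingers, y is the direction in which the jaws open and shut (so a half turn about z gives the same grasp; the last joint's range is limited). The gripper opens to 88 mm and grips with 3 to 60 N. Pads are 20 mm wide; open, the fingers measure 115 mm over their backs; the gripper's body (75 mm by 178 mm) begins 61 mm behind the grasp point.
Start: joints at [1.016, 0.359, 1.51, -0, 1.272, -0.115], TCP at [0.255, 0.543, 0.223] pointing down, gripper open.
Joint ranges: [-2.97, 2.97], [-1.01, 2.36], [0.21, 2.38], [-0.96, 4.11], [0.2, 2.71], [-2.98, 2.98]. Speed limits (rad/s): [2.39, 2.39, 3.14, 3.14, 3.14, 3.14].

INTERFACE

Orientations are given as a unit quaternion [x, y, z, w].
In Python, from plant import telemetry, vision, hand_in, bot gives the robot as it stands.
- The arm moves only by the tool send_rows, never from a script. Its arguments are lists of equal length, an entry for each row: "dp": the shift along the tool's x, y, z in mm, a list of three; "turn": the turn, a rotation vector about the tool's x, y, z in degrees, a list of three; "grip": the closure in counts, from 0 (fully open) to 255 (shut). A call has 1 to 20 rows; each row is the pose to reach, as a shift and turn from the pose measured when the call began, along the tool's axes at that moment; what a row does not reach only later rows make up. A row lasts 1/12 s, in which the tool goes at most 41.7 mm and 7.16 degrees, less where a joint would pass 70% of its speed; a pose out of reach is approached as far as the arm can. A call with a gripper value outside its range is refused whole. The fingers move at their own pace and stop on an object; the grip force is fixed at half the most. Time passes only in rows, so rows that repeat a pose let the fingers close. It gives the time, the measured TCP pose, the force and the opening at its end, in the units of the state.
- telemetry.get_state(): the state, without advancing time (a new reading comes with each control period).
- vision.camera(name): name is "scene" or "top"; returns a dict with "img" (420x560x3 uint8, blue, green, red), "intrinsics" (3x3 intrinsics, pixels), "T" (4x4, takes a point from camera to world coordinates). Camera axes: x right, y down, z forward; pixel columns grow to the right and rows downward; lengths in m; the calibration is good to about 2 mm. A picture is of the moment at which its call begins. There is no depth.
- hand_in(): hands the job in, once; it reports no verdict.
The state is a dict: "clock": time; "joints": joint angles; "joint_velocities": joint speeds; "joint_torque": joint torques, N m; "tcp_pos": TCP position; "tool_rot": TCP orientation; "force": force on the tool from outside, world axes, zero at the start; "moment": the same for the moment, N m; "width": finger opening in m.
Only numpy, scipy, OpenCV 4.12 (cv2) and the standard library are available. Lean on these libraries where they do the work, as an engineer would, in place of code of your own. Each camera call takes 0.05 s, during which the arm holds its last target.

## Working session

There is one attempt and no reset: what is moved stays moved. The work goes in short steps, Python scripts to look and compute and a tool call to move; the robot and the scene stay as the last step left them, time stands still between calls to the robot, and variables do not carry over. Pictures are saved under pics/ and viewed, and the job is handed in when it is done.

Besides the shell and the picture viewer there is one more tool, called after ">>>" as name(argument=value, ...), one argument or row to a line, values as JSON. send_rows: Moves the arm, as the interface text tells. Its arguments: {"type":"object","properties":{"dp":{"type":"array","items":{"type":"array","items":{"type":"number"}}},"turn":{"type":"array","items":{"type":"array","items":{"type":"number"}}},"grip":{"type":"array","items":{"type":"number"}}},"required":["dp","turn","grip"]}

```bash
ls; mkdir -p pics
python3 - <<'E'
from plant import telemetry, vision, hand_in, bot
import cv2
s=telemetry.get_state()
print({k:s[k] for k in ('clock','tcp_pos','tool_rot','width','joints','force')})
for n in ('scene','top'):
    c=vision.camera(n); cv2.imwrite(f'pics/{n}0.png',c['img']); print(n,c['intrinsics'],c['T'])
print([a for a in dir(bot) if a[0]!='_'])
E
```

```text
pics
{'clock': 0.0, 'tcp_pos': array([0.25510895, 0.54232836, 0.22183027]), 'tool_rot': array([ 2.18108264e-01,  9.75924175e-01, -8.42155164e-04, -2.83305782e-04]), 'width': 0.08801346141976477, 'joints': array([ 1.01590753e+00,  3.59491644e-01,  1.51139898e+00, -1.95209086e-05,
        1.27247900e+00, -1.15131579e-01]), 'force': array([-0.2683332 , -0.24342393, -0.12097245])}
scene [[507.02478678   0.         281.9908041 ]
 [  0.         507.02478678 217.13243648]
 [  0.           0.           1.        ]] [[-0.15125163  0.75014938 -0.64373819  1.4247099 ]
 [ 0.98837605  0.12488307 -0.08670066  0.12990754]
 [ 0.01535355 -0.64936902 -0.76031845  1.08784619]
 [ 0.          0.          0.          1.        ]]
top [[533.7486902    0.         275.58716044]
 [  0.         533.7486902  217.98526781]
 [  0.           0.           1.        ]] [[-0.01605672 -0.99394858  0.10866645  0.45184906]
 [-0.99958278  0.01334735 -0.02561455  0.0501813 ]
 [ 0.02400914 -0.1090324  -0.99374821  1.32635626]
 [ 0.          0.          0.          1.        ]]
['MotionError', 'grasp_offset']
```

View pics/top0.png

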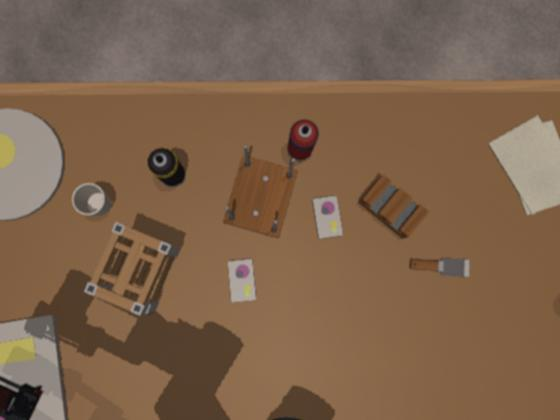

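View pics/scene0.png

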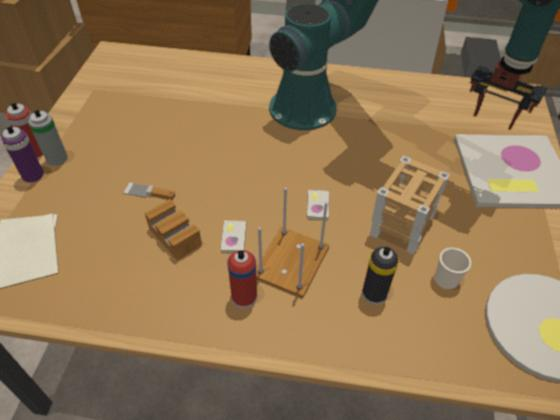

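```bash
cat > h.py <<'E'
import numpy as np, cv2
from scipy.spatial.transform import Rotation as R
from scipy.optimize import least_squares
from plant import telemetry, vision, bot
def snap(tag):
    out={}
    for n in ('scene','top'):
        c=vision.camera(n); cv2.imwrite(f'pics/{n}{tag}.png',c['img']); out[n]=c
        np.savez(f'cal_{n}.npz',K=c['intrinsics'],T=c['T'])
    return out
def cal(n):
    d=np.load(f'cal_{n}.npz'); return d['K'],d['T']
def crop(name,tag,u,v,w,hh,f,out):
    im=cv2.imread(f'pics/{name}{tag}.png')[v:v+hh,u:u+w]
    im=cv2.resize(im,None,fx=f,fy=f,interpolation=cv2.INTER_CUBIC)
    for k in range(0,w,10):
        cv2.putText(im,str(u+k),(k*f,8),0,.3,(255,255,255),1); cv2.line(im,(k*f,10),(k*f,14),(255,255,255),1)
    for k in range(0,hh,10):
        cv2.putText(im,str(v+k),(0,k*f+4),0,.3,(255,255,255),1); cv2.line(im,(20,k*f),(24,k*f),(255,255,255),1)
    cv2.imwrite(f'pics/{out}.png',im)
def ray(n,px,z):
    K,T=cal(n); d=T[:3,:3]@np.linalg.inv(K)@np.array([px[0],px[1],1.]); o=T[:3,3]
    return o+d*(z-o[2])/d[2]
def proj(n,P):
    K,T=cal(n); P=np.atleast_2d(P); c=(P-T[:3,3])@T[:3,:3]; q=c@K.T
    return q[:,:2]/q[:,2:]
def fit(model,obs,p0):
    """model: dict name->local xyz ; obs: list (cam,localxyz,px); p=[x,y,yaw,z]"""
    def f(p):
        r=[]
        for n,l,px in obs:
            c,s=np.cos(p[2]),np.sin(p[2]); P=[p[0]+c*l[0]-s*l[1],p[1]+s*l[0]+c*l[1],l[2]]
            r+=list(proj(n,P)[0]-px)
        return np.array(r)
    q=least_squares(f,p0,loss='soft_l1'); return q.x,f(q.x).reshape(-1,2)
def plan(x,y,z,yaw,s=None):
    """world target, jaw axis y of tool along world angle yaw (mod pi). returns dp mm, turn deg in tool axes"""
    s=s or telemetry.get_state(); Rm=R.from_quat(s['tool_rot']); M=Rm.as_matrix()
    best=None
    for k in (0,np.pi):
        a=yaw+k; yv=np.array([np.cos(a),np.sin(a),0]); zv=np.array([0,0,-1.]); xv=np.cross(yv,zv)
        T=np.stack([xv,yv,zv],1); rv=R.from_matrix(M.T@T).as_rotvec()
        if best is None or np.linalg.norm(rv)<np.linalg.norm(best): best=rv
    dp=M.T@(np.array([x,y,z])-s['tcp_pos'])*1000
    print('now',np.round(s['clock'],2),np.round(s['tcp_pos'],4),'w',round(s['width'],4),'j6',round(s['joints'][5],2),'F',np.round(s['force'],1))
    print('dp',np.round(dp,1),'turn',np.round(np.degrees(best),2))
    return dp,best
def tfm(dx,dy,dz):
    s=telemetry.get_state(); return R.from_quat(s['tool_rot']).as_matrix().T@np.array([dx,dy,dz])
E
python3 - <<'E'
from h import *
c=snap('0')
crop('top','0',60,200,140,130,6,'a'); crop('top','0',200,120,150,190,4,'b'); crop('top','0',340,150,150,140,5,'c')
crop('scene','0',340,130,150,130,5,'d'); crop('scene','0',200,170,150,140,5,'e');crop('scene','0',110,170,110,100,6,'f')
E
```

```text
(no output)
```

View pics/a.png

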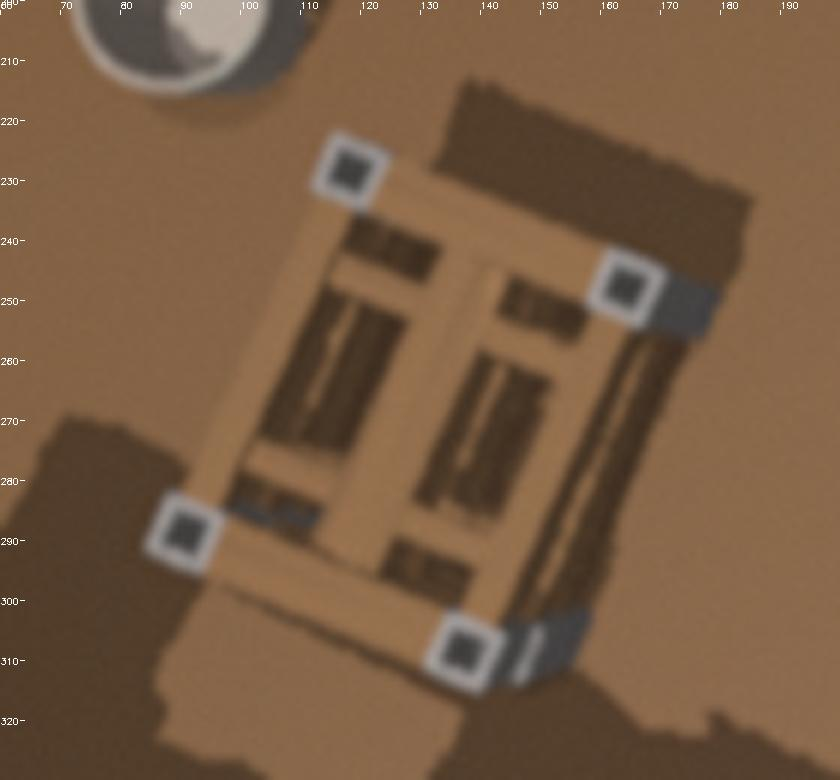

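View pics/b.png

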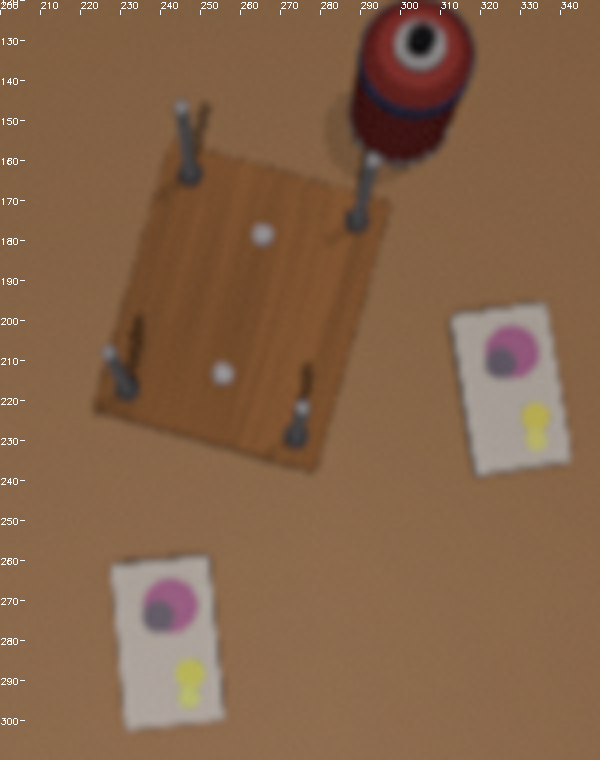

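View pics/c.png

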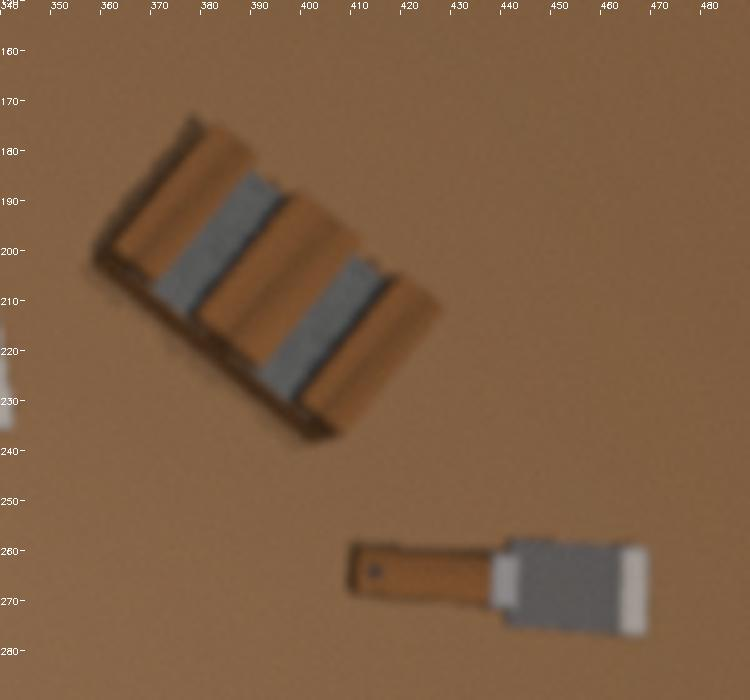

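View pics/d.png

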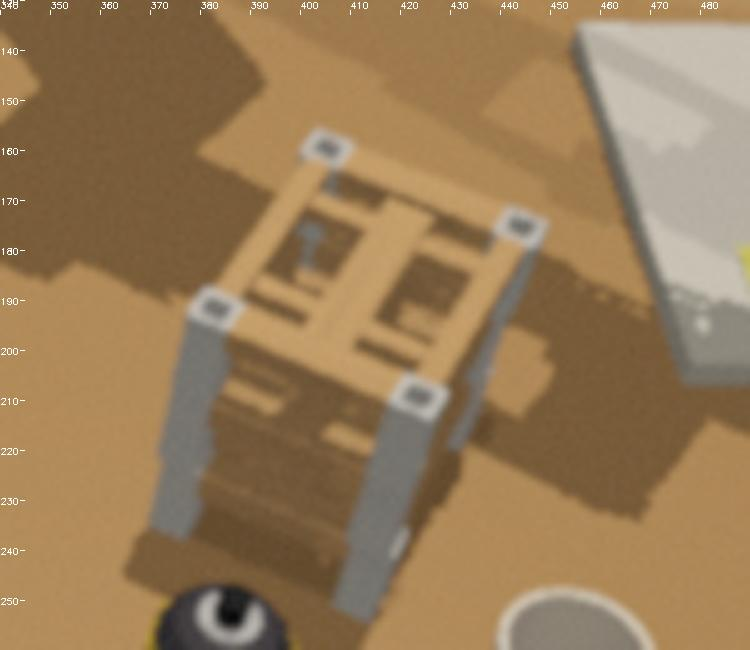

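View pics/e.png

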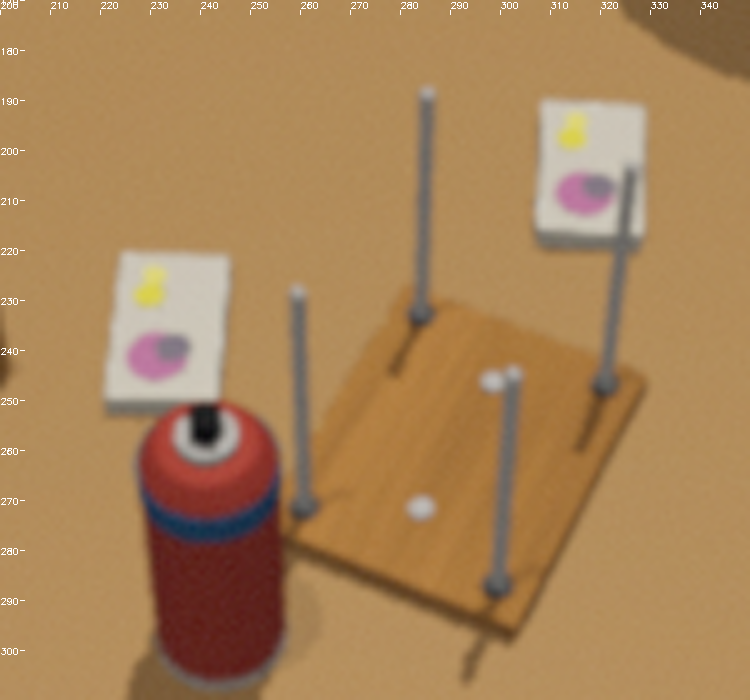

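View pics/f.png

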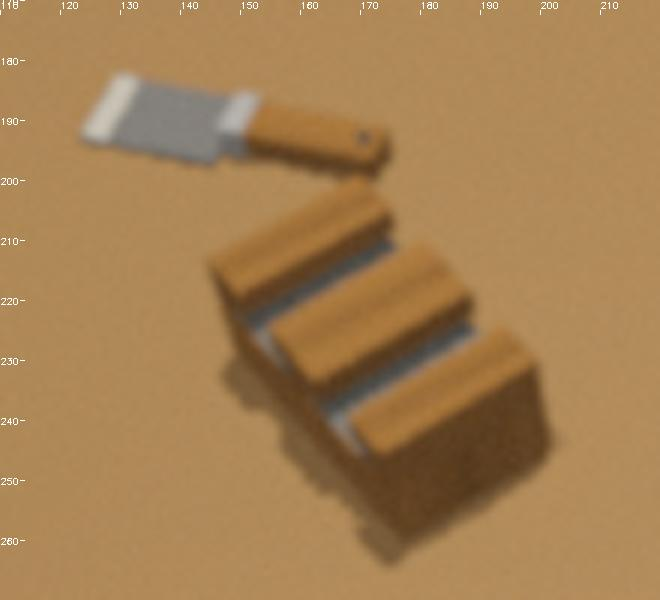

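```bash
cat > m0.py <<'E'
from h import *
def go(name,o,p0):
    p,r=fit(None,[(n,np.array(l,float)/1000,np.array(px)) for n,l,px in o],p0)
    print(name,np.round(p,4),'yawdeg',round(np.degrees(p[2]),2)); print('  res',np.round(r,1).tolist()); return p
def c2(hx,hy): return [(hx,hy),(hx,-hy),(-hx,-hy),(-hx,hy)]
def ob(z,loc,top,sc):
    o=[]
    for l,a,b in zip(loc,top,sc):
        if a: o.append(('top',(*l,z),a))
        if b: o.append(('scene',(*l,z),b))
    return o
L=c2(70,54)
if __name__=='__main__':
    go('pile',ob(168,L,[(118.3,228.7),(164.5,247.8),(137.3,308.5),(90.7,288.8)],[(423.6,209.4),(383,191.6),(405.4,159.6),(444.2,175.2)]),[.35,.36,-.4])
    S=ob(190,L,[(245.5,146.5),(293.2,160),(275.8,221.8),(227.3,208.3)],[(302.8,244.6),(259.6,228.4),(285.4,188.6),(326,204.4)])
    F=ob(16,L,[(247.5,163.8),(289.2,175.2),(273.8,229),(231.5,217)],[(299.4,287.6),(260.6,271.6),(284,233),(321,246.8)])
    go('stand tips',S,[.5,.1,-.2]); go('stand foot',F,[.5,.1,-.2]); go('stand',S+F,[.5,.1,-.2])
    P=c2(50,30)
    go('p1',ob(16,P,[(227.8,261.3),(252,258.8),(255.8,299.5),(231.5,302.5)],[(328.4,217.6),(307.2,216.6),(308.2,189.8),(329,191)]),[.4,.1,0])
    go('p2',ob(16,P,[(312.5,199.5),(336.5,195.8),(342.5,235.3),(319.3,238.5)],[(243.8,250.4),(221,250.2),(224.2,220.2),(246,221.2)]),[.5,0,0])
    go('spr',[('top',(25,22,4),(441,257.6)),('top',(95,22,4),(469.6,259.2)),('top',(95,-22,4),(469.2,277.2)),('top',(-55,12,18),(411.2,259.2)),('top',(-55,-12,18),(410.8,269)),
     ('scene',(95,-22,4),(130,182.2)),('scene',(95,22,4),(123.7,193)),('scene',(-55,-12,18),(174.3,191.7)),('scene',(-55,12,18),(172.5,197.5))],[.4,-.3,-1.57])
    go('block',ob(65,[(0,71),(0,-71),(80,71),(80,-71)],[(362,199.6),(409,237.4),(381,174.4),(428.4,212)],[(200,230.8),(169.2,200),(173.3,245.8),(144.7,213.8)]),[.5,-.2,-.7])
    print('can1',ray('top',(305,130),.183),ray('scene',(240.5,256),.183),'can2',ray('top',(162,162),.183),'pot',ray('top',(89,198),.085))
E
python3 m0.py
```

```text
pile [ 0.4752  0.3397 -0.4129] yawdeg -23.66
  res [[0.0, -0.6], [-0.0, -1.2], [-0.4, -0.3], [0.2, -1.0], [-0.1, -0.5], [0.1, -1.0], [0.2, -0.5], [-0.1, -0.9]]
stand tips [ 0.6517  0.0527 -0.2888] yawdeg -16.55
  res [[-0.4, -0.5], [-0.3, -0.9], [-0.2, -0.5], [-0.3, -1.1], [-0.2, -0.6], [-0.2, -1.0], [-0.2, -0.7], [0.1, -2.4]]
stand foot [ 0.6518  0.0531 -0.2915] yawdeg -16.7
  res [[-0.1, -0.9], [-0.1, -1.2], [-0.2, -0.5], [0.1, -1.0], [-0.1, -0.6], [0.1, -0.8], [0.1, -0.5], [-0.1, -0.7]]
stand [ 0.6517  0.0529 -0.2901] yawdeg -16.62
  res [[-0.4, -0.5], [-0.2, -0.8], [-0.2, -0.5], [-0.2, -1.1], [-0.3, -0.6], [-0.1, -1.0], [-0.3, -0.8], [0.2, -2.4], [-0.1, -0.9], [-0.1, -1.3], [-0.2, -0.5], [0.0, -1.0], [0.0, -0.5], [0.0, -0.9], [0.2, -0.4], [-0.2, -0.7]]
p1 [0.4446 0.1013 0.0847] yawdeg 4.85
  res [[-0.2, -0.7], [0.2, -1.6], [0.0, -0.6], [-0.1, -1.9], [0.2, -0.3], [0.1, -0.9], [-0.2, -0.7], [-0.1, -0.9]]
p2 [ 0.5971 -0.1121  0.136 ] yawdeg 7.79
  res [[-0.2, -1.0], [-0.2, -1.5], [-0.4, -0.8], [-0.2, -1.8], [0.2, -0.7], [-0.0, -0.8], [-0.6, -0.2], [-0.1, -1.3]]
spr [ 0.473  -0.369  -1.6554] yawdeg -94.85
  res [[0.5, -0.5], [-0.3, -0.1], [-0.4, -0.4], [-0.2, -0.5], [-0.2, -0.5], [-0.4, -0.9], [-0.5, -1.2], [1.0, -2.2], [-0.3, -2.1]]
block [ 0.587  -0.2444 -0.6962] yawdeg -39.89
  res [[-0.1, -0.5], [0.3, -2.1], [-0.3, -1.1], [0.7, -1.9], [1.2, -0.8], [1.0, -1.1], [0.4, -1.5], [-0.3, -1.3]]
can1 [ 0.7705592  -0.04708558  0.183     ] [ 0.78472884 -0.0463077   0.183     ] can2 [0.70235318 0.26521527 0.183     ] pot [0.64027556 0.45231539 0.085     ]
```

```bash
python3 -c "
from h import *
import numpy as np
plan(.4752,.3397,.24,np.radians(66.34))"
```

```text
now 0.2 [0.2553 0.5425 0.2221] w 0.0876 j6 -0.12 F [0.3 0.3 0.4]
dp [-285.4  -89.9  -17.8] turn [-0.07 -0.01 -1.54]
```

>>> send_rows(
  dp=[
    [-285.4,-89.9,-17.8],
    [-285.4,-89.9,-17.8],
    [-285.4,-89.9,-17.8],
    [-285.4,-89.9,-17.8],
    [-285.4,-89.9,-17.8],
    [-285.4,-89.9,-17.8],
    [-285.4,-89.9,-17.8],
    [-285.4,-89.9,-17.8],
    [-285.4,-89.9,-17.8],
    [-285.4,-89.9,-17.8],
    [-285.4,-89.9,-17.8],
  ],
  turn=[
    [0,0,-1.5],
    [0,0,-1.5],
    [0,0,-1.5],
    [0,0,-1.5],
    [0,0,-1.5],
    [0,0,-1.5],
    [0,0,-1.5],
    [0,0,-1.5],
    [0,0,-1.5],
    [0,0,-1.5],
    [0,0,-1.5],
  ],
  grip=[100,100,100,100,100,100,100,100,100,100,100],
)

```text
clock: 1.12
tcp_pos: [0.4738, 0.3405, 0.2397]
tool_rot: [0.205, 0.979, -0.001, -0.001]
force: [-0.3, -0.1, 0.1]
width: 0.0538
```

```bash
python3 -c "
from h import *
import numpy as np
plan(.4752,.3397,.140,np.radians(66.34))
snap('1'); crop('scene','1',340,90,150,130,5,'d');crop('top','1',60,200,140,130,5,'a')"
```

```text
now 1.12 [0.4738 0.3405 0.2397] w 0.0538 j6 -0.65 F [-0.3 -0.1  0.1]
dp [-1.7 -0.1 99.7] turn [-0.09 -0.09  0.  ]
```

View pics/d.png

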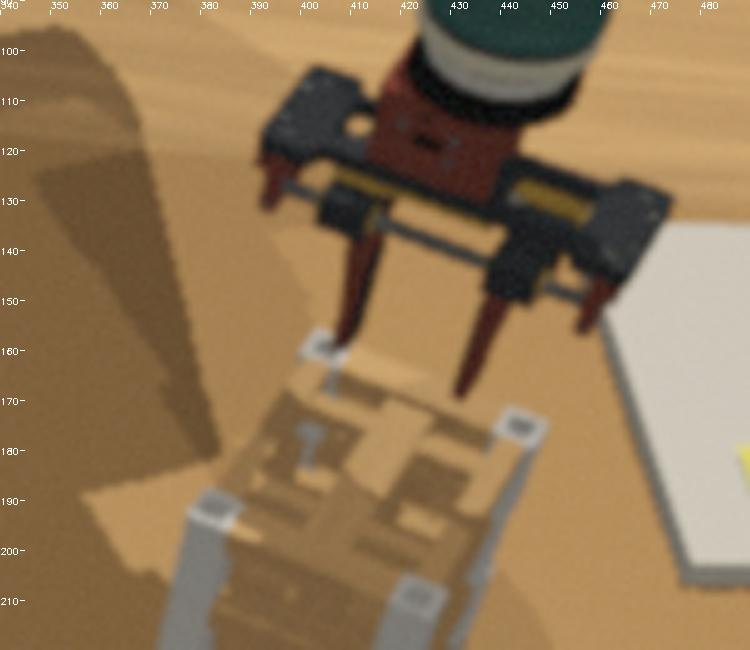

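View pics/a.png

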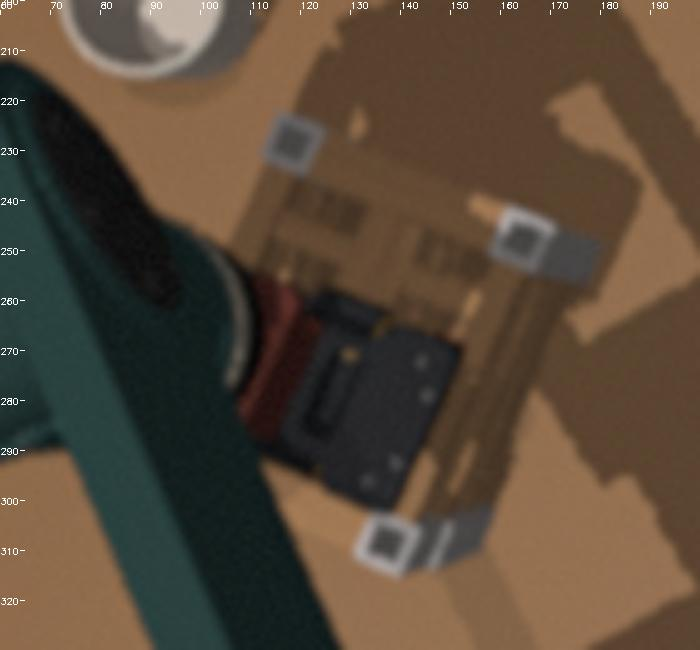

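```bash
python3 -c "
from h import *
print(proj('scene',[.4738,.3405,.2397]), ray('scene',(420.3,163.3),.2397))"
```

```text
[[420.72505299 161.35815021]] [0.48096172 0.33930155 0.2397    ]
```

>>> send_rows(
  dp=[
    [-1.7,0,30],
    [-1.7,0,60],
    [-1.7,0,80],
    [-1.7,0,95],
    [-1.7,0,99.7],
    [-1.7,0,99.7],
    [-1.7,0,99.7],
    [-1.7,0,99.7],
    [-1.7,0,99.7],
    [-1.7,0,99.7],
    [-1.7,0,99.7],
    [-1.7,0,99.7],
  ],
  turn=[
    [0,0,0],
    [0,0,0],
    [0,0,0],
    [0,0,0],
    [0,0,0],
    [0,0,0],
    [0,0,0],
    [0,0,0],
    [0,0,0],
    [0,0,0],
    [0,0,0],
    [0,0,0],
  ],
  grip=[100,100,100,100,100,100,200,230,230,230,230,230],
)

```text
clock: 2.22
tcp_pos: [0.4756, 0.3402, 0.141]
tool_rot: [0.204, 0.979, -0.0, -0.0]
force: [-1.9, -0.6, 5.5]
width: 0.0256
```

>>> send_rows(
  dp=[
    [0,0,-5],
    [0,0,-15],
    [0,0,-30],
    [0,0,-60],
    [0,0,-90],
    [0,0,-110],
    [0,0,-110],
    [0,0,-110],
  ],
  turn=[
    [0,0,0],
    [0,0,0],
    [0,0,0],
    [0,0,0],
    [0,0,0],
    [0,0,0],
    [0,0,0],
    [0,0,0],
  ],
  grip=[230,230,230,230,230,230,230,230],
)

```text
clock: 2.88
tcp_pos: [0.4762, 0.3406, 0.2522]
tool_rot: [0.204, 0.979, 0.001, 0.001]
force: [-0.3, 0.1, -2.8]
width: 0.0257
```

```bash
python3 -c "
from h import *
plan(.6517,.0529,.25,np.radians(90-16.62))
print(R.from_quat(telemetry.get_state()['tool_rot']).as_matrix().round(3))
snap('2'); crop('scene','2',340,70,150,150,5,'d')"
```

```text
now 2.88 [0.4762 0.3406 0.2522] w 0.0257 j6 -0.66 F [-0.3  0.1 -2.8]
dp [-276.  -193.4    2.3] turn [ 0.09  0.09 -6.97]
[[-0.916  0.4    0.002]
 [ 0.4    0.916  0.001]
 [-0.002  0.002 -1.   ]]
```

View pics/d.png

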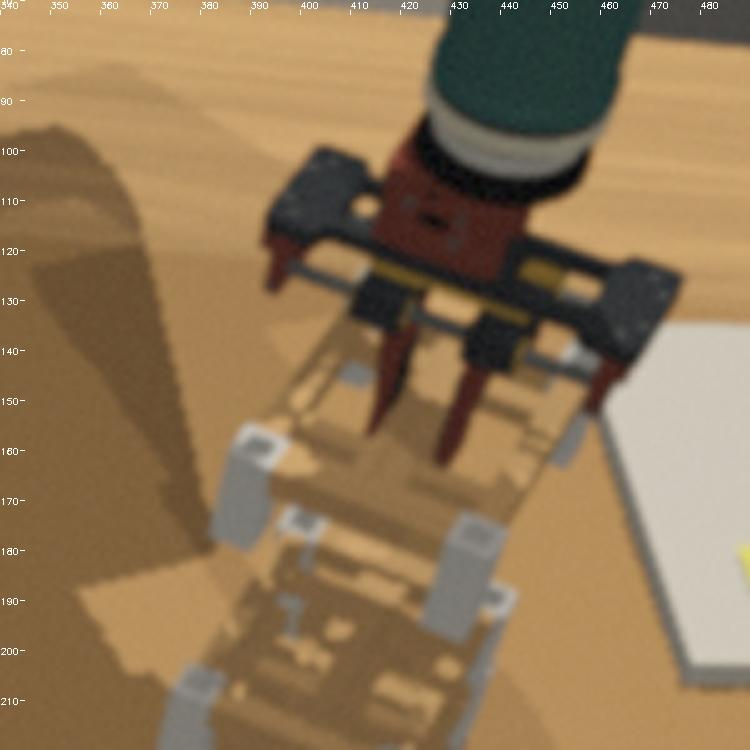

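>>> send_rows(
  dp=[
    [-20,-14,2.3],
    [-48,-33,2.3],
    [-76,-53,2.3],
    [-104,-73,2.3],
    [-132,-92,2.3],
    [-160,-112,2.3],
    [-188,-132,2.3],
    [-216,-151,2.3],
    [-244,-171,2.3],
    [-264,-185,2.3],
    [-276,-193.4,2.3],
    [-276,-193.4,2.3],
    [-276,-193.4,2.3],
  ],
  turn=[
    [0,0,-1],
    [0,0,-2],
    [0,0,-3],
    [0,0,-4],
    [0,0,-5],
    [0,0,-6],
    [0,0,-7],
    [0,0,-7],
    [0,0,-7],
    [0,0,-7],
    [0,0,-7],
    [0,0,-7],
    [0,0,-7],
  ],
  grip=[230,230,230,230,230,230,230,230,230,230,230,230,230],
)

```text
clock: 4.07
tcp_pos: [0.6492, 0.0521, 0.2456]
tool_rot: [0.145, 0.989, -0.001, -0.003]
force: [-0.4, -0.3, -1.8]
width: 0.0259
```

```bash
python3 -c "
from h import *
plan(.6517,.0529,.20,np.radians(90-16.62))
snap('3'); crop('scene','3',220,110,150,150,5,'d'); crop('top','3',190,110,150,150,5,'a')"
```

```text
now 4.07 [0.6492 0.0521 0.2456] w 0.0259 j6 -1.31 F [-0.4 -0.3 -1.8]
dp [-2.4  1.6 45.6] turn [-0.13 -0.31 -0.04]
```

View pics/d.png

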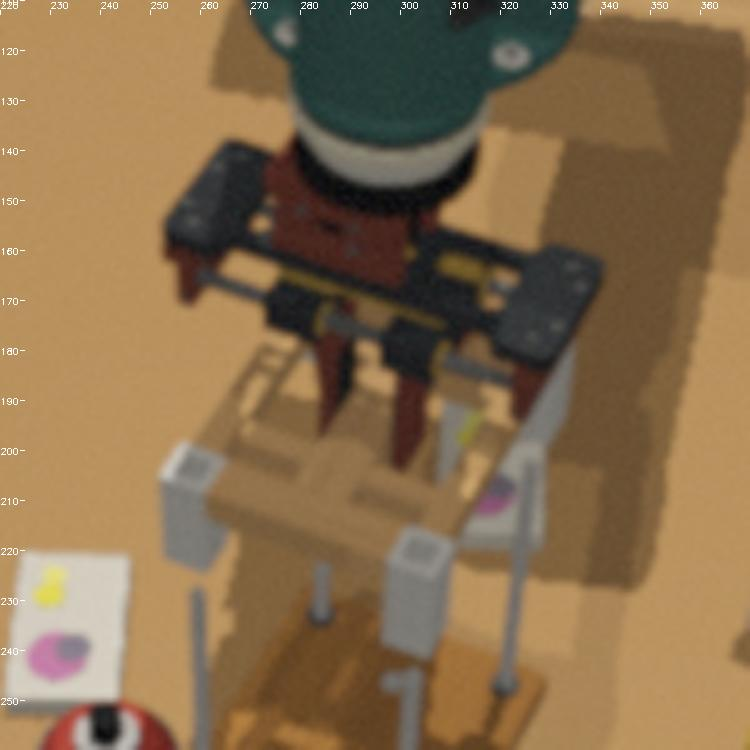

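View pics/a.png

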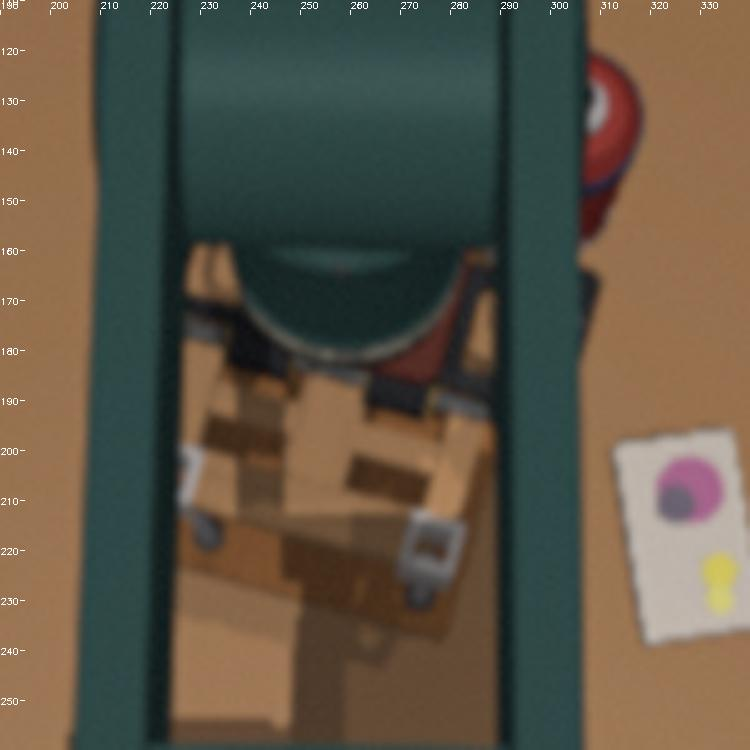

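```bash
python3 -c "
from m0 import *
for z in (270,272.6):
  go('held',[('scene',(70,-54,z),(258.6,202.4)),('scene',(70,54,z),(303.6,220)),('top',(-70,-54,z),(276.4,219))],[.65,.05,-.29])
plan(.6517,.0529,.25,np.radians(90-16.62))
"
```

```text
held [ 0.6486  0.0523 -0.3036] yawdeg -17.4
  res [[-0.2, 0.1], [0.0, -0.4], [-0.1, -0.2]]
held [ 0.6497  0.0524 -0.303 ] yawdeg -17.36
  res [[-0.2, -0.4], [0.1, -0.8], [-0.2, -0.9]]
now 4.17 [0.6489 0.0533 0.2465] w 0.0256 j6 -1.31 F [-0.5  0.9 -2.2]
dp [-2.8  0.4 -3.6] turn [-0.11 -0.25  0.07]
```

>>> send_rows(
  dp=[
    [-2.6,0.5,5],
    [-2.6,0.5,12],
    [-2.6,0.5,18],
    [-2.6,0.5,22],
    [-2.6,0.5,26],
    [-2.6,0.5,30],
    [-2.6,0.5,34],
    [-2.6,0.5,38],
    [-2.6,0.5,38],
  ],
  turn=[
    [0,0,0],
    [0,0,0],
    [0,0,0],
    [0,0,0],
    [0,0,0],
    [0,0,0],
    [0,0,0],
    [0,0,0],
    [0,0,0],
  ],
  grip=[230,230,230,230,230,230,230,230,230],
)

```text
clock: 4.92
tcp_pos: [0.6508, 0.053, 0.2074]
tool_rot: [0.144, 0.99, -0.001, -0.003]
force: [-0.0, 0.2, -3.2]
width: 0.0258
```

```bash
python3 -c "
from h import *
plan(.6517,.0529,.060,np.radians(90-16.62))
snap('4'); crop('scene','4',220,130,150,150,5,'d'); crop('top','4',190,110,150,150,5,'a')"
```

```text
now 4.92 [0.6508 0.053  0.2074] w 0.0258 j6 -1.31 F [-0.   0.2 -3.2]
dp [ -1.8   0.6 147.4] turn [-0.14 -0.33  0.06]
```

View pics/d.png

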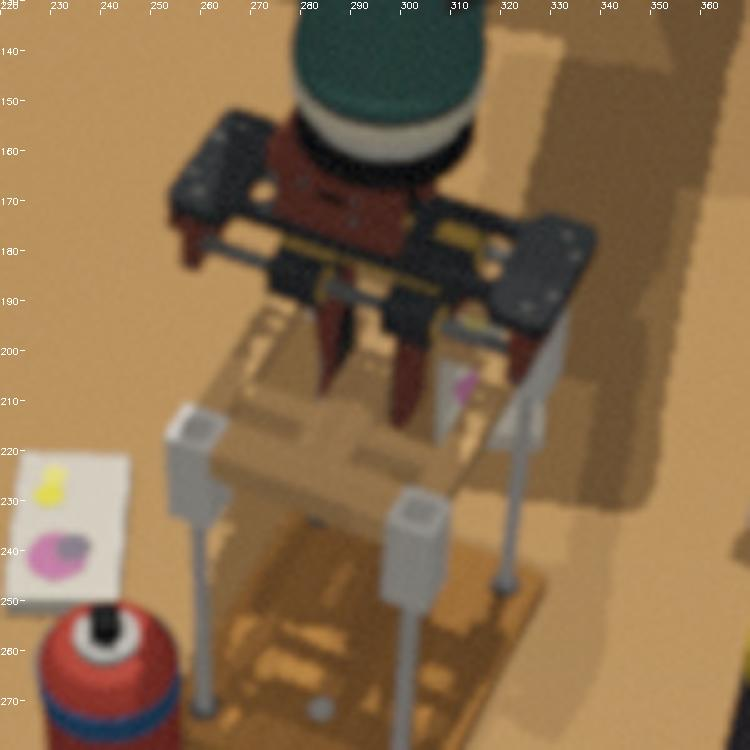

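View pics/a.png

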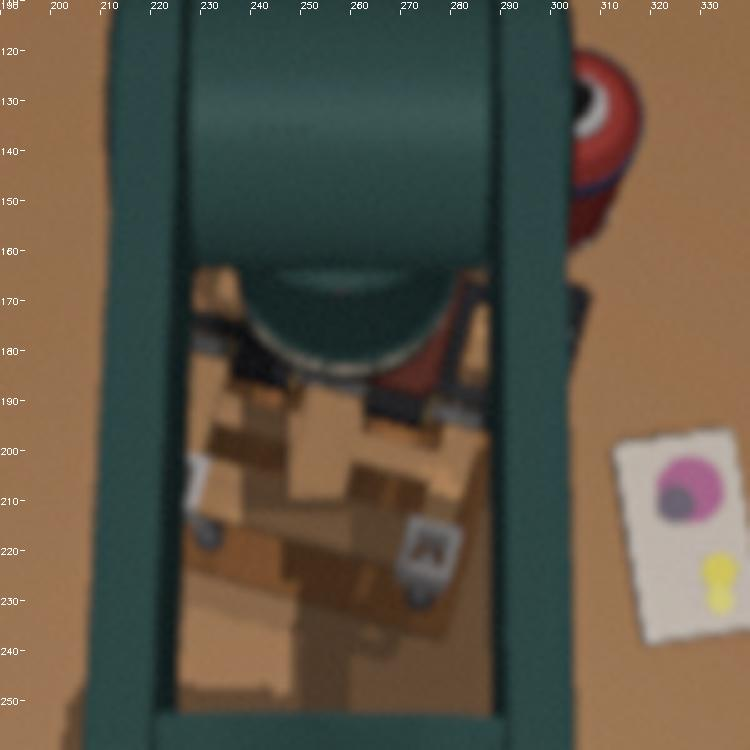

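>>> send_rows(
  dp=[
    [-0.8,0,8],
    [-0.8,0,18],
    [-0.8,0,30],
    [-0.8,0,42],
    [-0.8,0,54],
    [-0.8,0,66],
    [-0.8,0,78],
    [-0.8,0,90],
    [-0.8,0,102],
    [-0.8,0,114],
    [-0.8,0,126],
    [-0.8,0,136],
    [-0.8,0,144],
    [-0.8,0,150],
    [-0.8,0,150],
  ],
  turn=[
    [0,0,0],
    [0,0,0],
    [0,0,0],
    [0,0,0],
    [0,0,0],
    [0,0,0],
    [0,0,0],
    [0,0,0],
    [0,0,0],
    [0,0,0],
    [0,0,0],
    [0,0,0],
    [0,0,0],
    [0,0,0],
    [0,0,0],
  ],
  grip=[230,230,230,230,230,230,230,230,230,230,230,230,230,230,230],
)

```text
clock: 6.27
tcp_pos: [0.6504, 0.0527, 0.0568]
tool_rot: [0.144, 0.99, -0.001, -0.003]
force: [-1.2, 0.3, -2.0]
width: 0.0259
```

Descending freely; lower the remaining ~11 mm in small steps.

>>> send_rows(
  dp=[
    [0,0,3],
    [0,0,6],
    [0,0,8],
    [0,0,10],
    [0,0,11],
    [0,0,12],
    [0,0,12],
  ],
  turn=[
    [0,0,0],
    [0,0,0],
    [0,0,0],
    [0,0,0],
    [0,0,0],
    [0,0,0],
    [0,0,0],
  ],
  grip=[230,230,230,230,230,230,230],
)

```text
clock: 6.85
tcp_pos: [0.6505, 0.0527, 0.0452]
tool_rot: [0.144, 0.99, -0.001, -0.003]
force: [-0.4, 0.3, 0.6]
width: 0.0254
```

>>> send_rows(
  dp=[
    [0,0,0.8],
    [0,0,0.8],
    [0,0,0.8],
    [0,0,0.8],
    [0,0,0.8],
    [0,0,-20],
    [0,0,-60],
    [0,0,-100],
    [0,0,-140],
    [0,0,-180],
    [0,0,-205],
    [0,0,-205],
  ],
  turn=[
    [0,0,0],
    [0,0,0],
    [0,0,0],
    [0,0,0],
    [0,0,0],
    [0,0,0],
    [0,0,0],
    [0,0,0],
    [0,0,0],
    [0,0,0],
    [0,0,0],
    [0,0,0],
  ],
  grip=[230,200,150,100,100,100,100,100,100,100,100,100],
)

```text
clock: 7.85
tcp_pos: [0.6558, 0.0528, 0.2575]
tool_rot: [0.144, 0.99, -0.0, 0.003]
force: [0.8, 0.5, -0.9]
width: 0.0532
```

```bash
python3 -c "
from h import *
plan(.4446,.1013,.12,np.radians(90+4.85))
snap('5'); crop('scene','5',200,170,150,150,5,'d'); crop('top','5',190,110,150,200,4,'a')"
```

```text
now 7.85 [0.6558 0.0528 0.2575] w 0.0532 j6 -1.31 F [ 0.8  0.5 -0.9]
dp [217.  -13.7 136.3] turn [-2.00e-02  3.20e-01 -2.14e+01]
```

View pics/d.png

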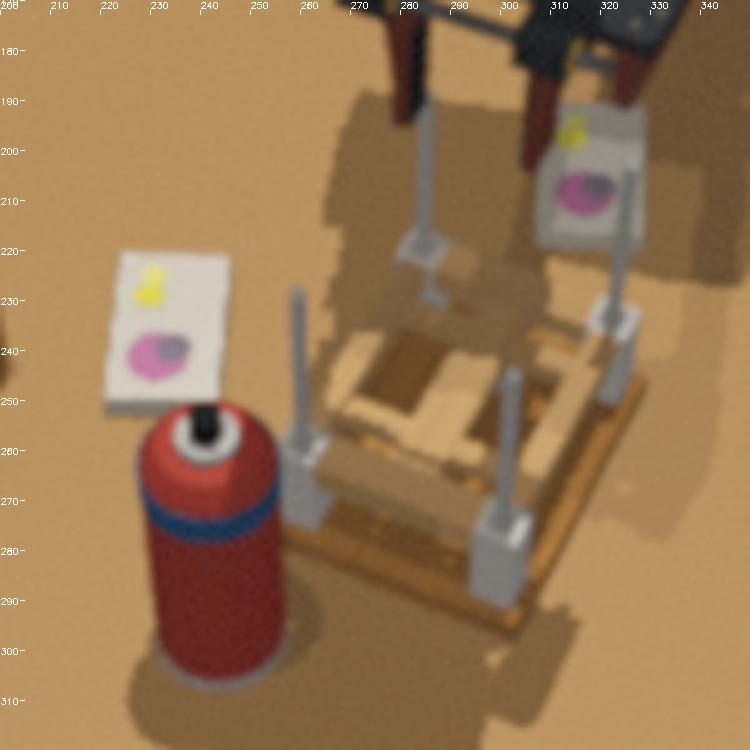

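View pics/a.png

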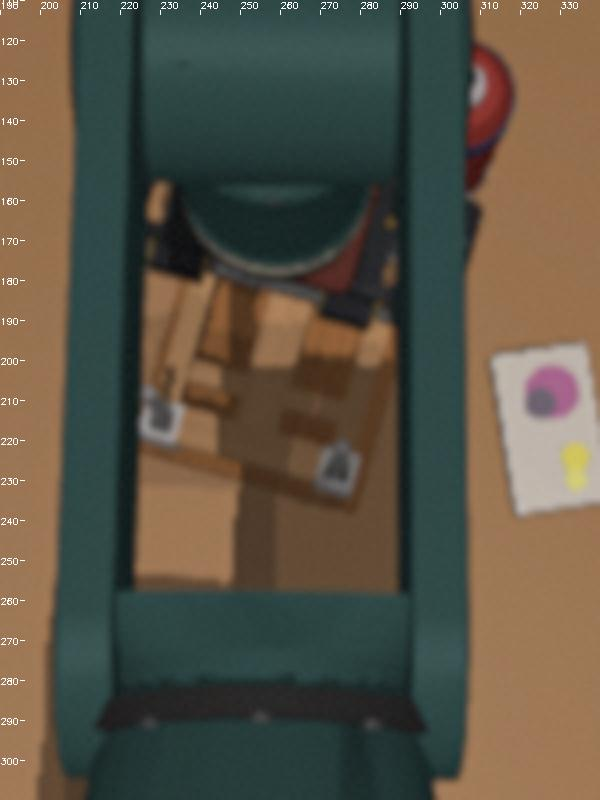

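>>> send_rows(
  dp=[
    [40,-3,0],
    [80,-5,0],
    [120,-8,20],
    [160,-11,50],
    [195,-13,80],
    [217,-13.7,110],
    [217,-13.7,136],
    [217,-13.7,136],
    [217,-13.7,136],
  ],
  turn=[
    [0,0,-5],
    [0,0,-10],
    [0,0,-15],
    [0,0,-20],
    [0,0,-21.4],
    [0,0,-21.4],
    [0,0,-21.4],
    [0,0,-21.4],
    [0,0,-21.4],
  ],
  grip=[60,20,0,0,0,0,0,0,0],
)

```text
clock: 8.7
tcp_pos: [0.4376, 0.1012, 0.1144]
tool_rot: [-0.043, 0.999, -0.0, -0.005]
force: [1.0, 0.3, 0.5]
width: 0.0879
```

```bash
python3 -c "
from h import *
plan(.4446,.1013,.004,np.radians(90+4.85))
snap('6'); crop('scene','6',240,120,150,150,5,'d')"
```

```text
now 8.7 [0.4376 0.1012 0.1144] w 0.0879 j6 -1.58 F [1.  0.3 0.5]
dp [ -8.1  -0.5 110.3] turn [-0.02 -0.58  0.02]
```

View pics/d.png

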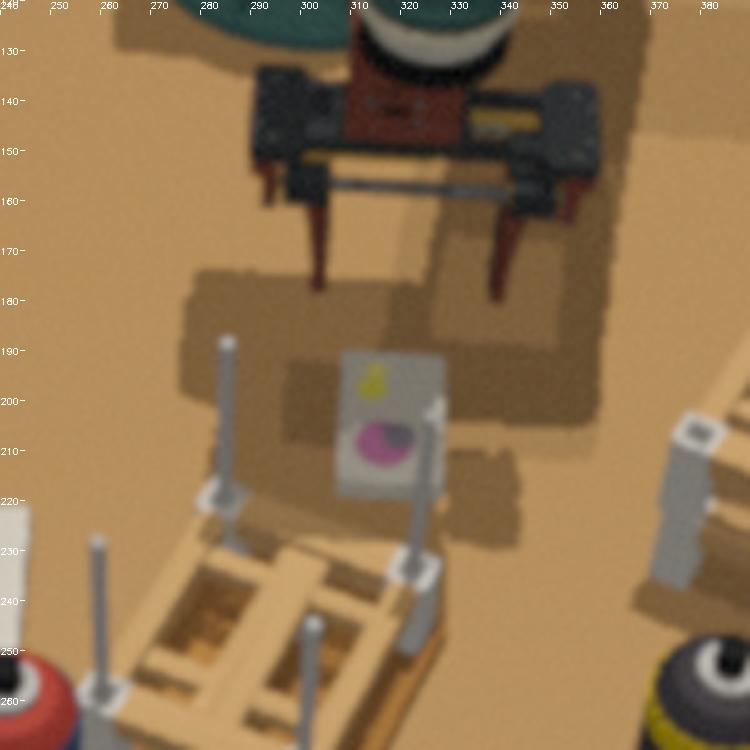

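>>> send_rows(
  dp=[
    [-4,0,20],
    [-8,-0.5,45],
    [-8.1,-0.5,70],
    [-8.1,-0.5,90],
    [-8.1,-0.5,102],
    [-8.1,-0.5,108],
    [-8.1,-0.5,110],
    [-8.1,-0.5,110],
  ],
  turn=[
    [0,-0.3,0],
    [0,-0.6,0],
    [0,-0.6,0],
    [0,-0.6,0],
    [0,-0.6,0],
    [0,-0.6,0],
    [0,-0.6,0],
    [0,-0.6,0],
  ],
  grip=[0,0,0,0,0,0,0,0],
)

```text
clock: 9.47
tcp_pos: [0.4519, 0.1014, 0.0076]
tool_rot: [-0.042, 0.999, -0.0, 0.005]
force: [0.2, 0.1, 0.3]
width: 0.088
```

```bash
python3 -c "
from h import *
plan(.4446,.1013,.004,np.radians(90+4.85))"
```

```text
now 9.47 [0.4519 0.1014 0.0076] w 0.088 j6 -1.58 F [0.2 0.1 0.3]
dp [7.3 0.5 3.5] turn [-0.03  0.59 -0.03]
```

>>> send_rows(
  dp=[
    [7.3,0.5,3],
    [7.3,0.5,3],
    [7.3,0.5,3],
    [7.3,0.5,3],
    [7.3,0.5,3],
    [7.3,0.5,3],
  ],
  turn=[
    [0,0.6,0],
    [0,0.6,0],
    [0,0.6,0],
    [0,0.6,0],
    [0,0.6,0],
    [0,0.6,0],
  ],
  grip=[0,0,0,0,0,0],
)

```text
clock: 9.97
tcp_pos: [0.4448, 0.1013, 0.0048]
tool_rot: [-0.042, 0.999, -0.0, 0.0]
force: [0.5, -0.3, 0.2]
width: 0.0877
```

```bash
python3 -c "
from h import *
plan(.4446,.1013,.004,np.radians(90+4.85))"
```

```text
now 9.97 [0.4448 0.1013 0.0048] w 0.0877 j6 -1.58 F [ 0.5 -0.3  0.2]
dp [0.2 0.1 0.8] turn [-0.03  0.02 -0.03]
```

>>> send_rows(
  dp=[
    [0,0,0.5],
    [0,0,0.5],
    [0,0,0.5],
    [0,0,0.5],
    [0,0,0.5],
    [0,0,-5],
    [0,0,-20],
    [0,0,-50],
    [0,0,-90],
    [0,0,-130],
    [0,0,-170],
    [0,0,-205],
    [0,0,-220],
    [0,0,-220],
    [0,0,-220],
    [0,0,-220],
  ],
  turn=[
    [0,0,0],
    [0,0,0],
    [0,0,0],
    [0,0,0],
    [0,0,0],
    [0,0,0],
    [0,0,0],
    [0,0,0],
    [0,0,0],
    [0,0,0],
    [0,0,0],
    [0,0,0],
    [0,0,0],
    [0,0,0],
    [0,0,0],
    [0,0,0],
  ],
  grip=[100,140,140,140,140,140,140,140,140,140,140,140,140,140,140,140],
)

```text
clock: 11.3
tcp_pos: [0.4435, 0.1013, 0.2236]
tool_rot: [-0.042, 0.999, -0.0, -0.001]
force: [0.1, 0.3, -0.4]
width: 0.0594
```

```bash
python3 -c "
from h import *
plan(.6517,.0529,.225,np.radians(90-16.62))"
```

```text
now 11.3 [0.4435 0.1013 0.2236] w 0.0594 j6 -1.58 F [ 0.1  0.3 -0.4]
dp [-203.4  -65.7   -1.8] turn [-0.05 -0.1  21.44]
```

>>> send_rows(
  dp=[
    [-15,-5,-4],
    [-40,-13,-4],
    [-70,-22,-4],
    [-100,-32,-4],
    [-130,-42,-4],
    [-160,-52,-4],
    [-185,-60,-4],
    [-200,-64,-3],
    [-203.4,-65.7,-2],
    [-203.4,-65.7,-2],
    [-203.4,-65.7,-2],
    [-203.4,-65.7,-2],
    [-203.4,-65.7,-2],
    [-203.4,-65.7,-2],
  ],
  turn=[
    [0,0,2],
    [0,0,5],
    [0,0,9],
    [0,0,13],
    [0,0,17],
    [0,0,20],
    [0,0,21.4],
    [0,0,21.4],
    [0,0,21.4],
    [0,0,21.4],
    [0,0,21.4],
    [0,0,21.4],
    [0,0,21.4],
    [0,0,21.4],
  ],
  grip=[140,140,140,140,140,140,140,140,140,140,140,140,140,140],
)

```text
clock: 12.47
tcp_pos: [0.6508, 0.0532, 0.2255]
tool_rot: [0.144, 0.99, -0.0, -0.001]
force: [-0.5, -0.2, -1.0]
width: 0.06
```

```bash
python3 -c "
from h import *
plan(.6517,.0529,.073,np.radians(90-16.62))
snap('7'); crop('scene','7',200,130,150,150,5,'d')"
```

```text
now 12.47 [0.6508 0.0532 0.2255] w 0.06 j6 -1.31 F [-0.5 -0.2 -1. ]
dp [-1.200e+00  1.000e-01  1.525e+02] turn [-0.07 -0.1   0.07]
```

View pics/d.png

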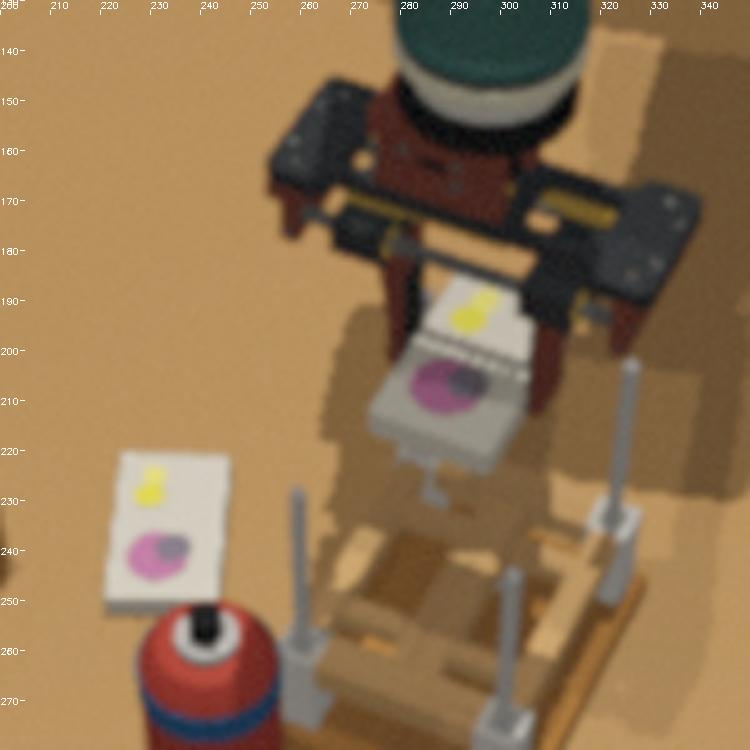

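>>> send_rows(
  dp=[
    [-1.2,0,8],
    [-1.2,0,25],
    [-1.2,0,48],
    [-1.2,0,72],
    [-1.2,0,96],
    [-1.2,0,116],
    [-1.2,0,130],
    [-1.2,0,139],
    [-1.2,0,145],
    [-1.2,0,149],
    [-1.2,0,149],
    [-1.2,0,149],
  ],
  turn=[
    [0,0,0],
    [0,0,0],
    [0,0,0],
    [0,0,0],
    [0,0,0],
    [0,0,0],
    [0,0,0],
    [0,0,0],
    [0,0,0],
    [0,0,0],
    [0,0,0],
    [0,0,0],
  ],
  grip=[140,140,140,140,140,140,140,140,140,140,140,140],
)

```text
clock: 13.57
tcp_pos: [0.6527, 0.0527, 0.0773]
tool_rot: [0.144, 0.99, -0.0, -0.0]
force: [-0.2, -0.0, -0.9]
width: 0.0596
```

```bash
python3 -c "
from h import *
plan(.6517,.0529,.0725,np.radians(90-16.62))"
```

```text
now 13.57 [0.6527 0.0527 0.0773] w 0.0596 j6 -1.31 F [-0.2 -0.  -0.9]
dp [ 1.  -0.1  4.8] turn [-0.04 -0.01  0.06]
```

>>> send_rows(
  dp=[
    [1,0,2],
    [1,0,4],
    [1,0,5],
    [1,0,5.5],
    [1,0,5.5],
  ],
  turn=[
    [0,0,0],
    [0,0,0],
    [0,0,0],
    [0,0,0],
    [0,0,0],
  ],
  grip=[140,140,140,140,140],
)

```text
clock: 13.98
tcp_pos: [0.6517, 0.053, 0.0718]
tool_rot: [0.144, 0.99, -0.0, -0.0]
force: [-0.4, 0.5, -0.6]
width: 0.0598
```

>>> send_rows(
  dp=[
    [0,0,0.7],
    [0,0,1],
    [0,0,1],
    [0,0,1],
    [0,0,1],
    [0,0,0],
    [0,0,-8],
    [0,0,-25],
    [0,0,-60],
    [0,0,-100],
    [0,0,-140],
    [0,0,-175],
    [0,0,-190],
    [0,0,-190],
    [0,0,-190],
    [0,0,-190],
  ],
  turn=[
    [0,0,0],
    [0,0,0],
    [0,0,0],
    [0,0,0],
    [0,0,0],
    [0,0,0],
    [0,0,0],
    [0,0,0],
    [0,0,0],
    [0,0,0],
    [0,0,0],
    [0,0,0],
    [0,0,0],
    [0,0,0],
    [0,0,0],
    [0,0,0],
  ],
  grip=[140,140,110,80,66,66,66,66,66,66,66,66,66,66,66,66],
)

```text
clock: 15.32
tcp_pos: [0.6507, 0.0532, 0.2604]
tool_rot: [0.144, 0.99, -0.0, -0.001]
force: [-0.5, 0.6, -0.2]
width: 0.0652
```

```bash
python3 -c "
from h import *
plan(.4752,.3397,.26,np.radians(66.34))
snap('8'); crop('scene','8',200,130,150,150,5,'d')"
```

```text
now 15.32 [0.6507 0.0532 0.2604] w 0.0652 j6 -1.31 F [-0.5  0.6 -0.2]
dp [249.9 224.6   0.7] turn [-0.09 -0.14  7.1 ]
```

View pics/d.png

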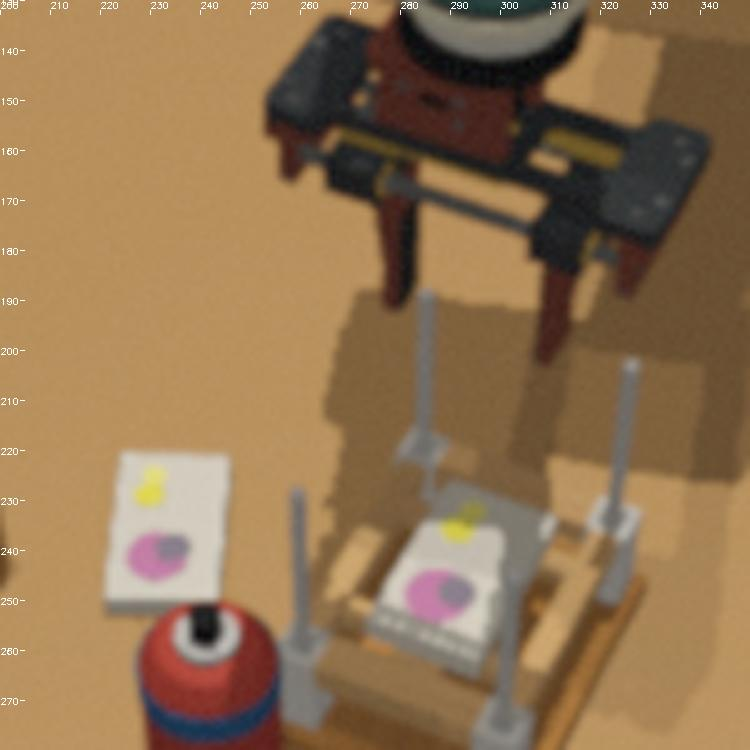

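>>> send_rows(
  dp=[
    [25,22,0],
    [53,48,0],
    [83,75,0],
    [113,102,0],
    [143,129,0],
    [173,156,10],
    [203,183,20],
    [230,207,40],
    [249.9,224.6,60],
    [249.9,224.6,75],
    [249.9,224.6,75],
    [249.9,224.6,75],
    [249.9,224.6,75],
    [249.9,224.6,75],
  ],
  turn=[
    [0,0,1],
    [0,0,3],
    [0,0,5],
    [0,0,7.1],
    [0,0,7.1],
    [0,0,7.1],
    [0,0,7.1],
    [0,0,7.1],
    [0,0,7.1],
    [0,0,7.1],
    [0,0,7.1],
    [0,0,7.1],
    [0,0,7.1],
    [0,0,7.1],
  ],
  grip=[100,100,100,100,100,100,100,100,100,100,100,100,100,100],
)

```text
clock: 16.58
tcp_pos: [0.4758, 0.3392, 0.1859]
tool_rot: [0.206, 0.979, -0.0, -0.001]
force: [0.8, -0.6, -0.1]
width: 0.0535
```

```bash
python3 -c "
from h import *
plan(.4752,.3397,.085,np.radians(66.34))
snap('9'); crop('scene','9',330,110,150,150,5,'d');crop('top','9',60,190,150,130,5,'a')"
```

```text
now 16.58 [0.4758 0.3392 0.1859] w 0.0535 j6 -0.66 F [ 0.8 -0.6 -0.1]
dp [  0.5   0.4 100.9] turn [-0.07 -0.16 -0.08]
```

View pics/d.png

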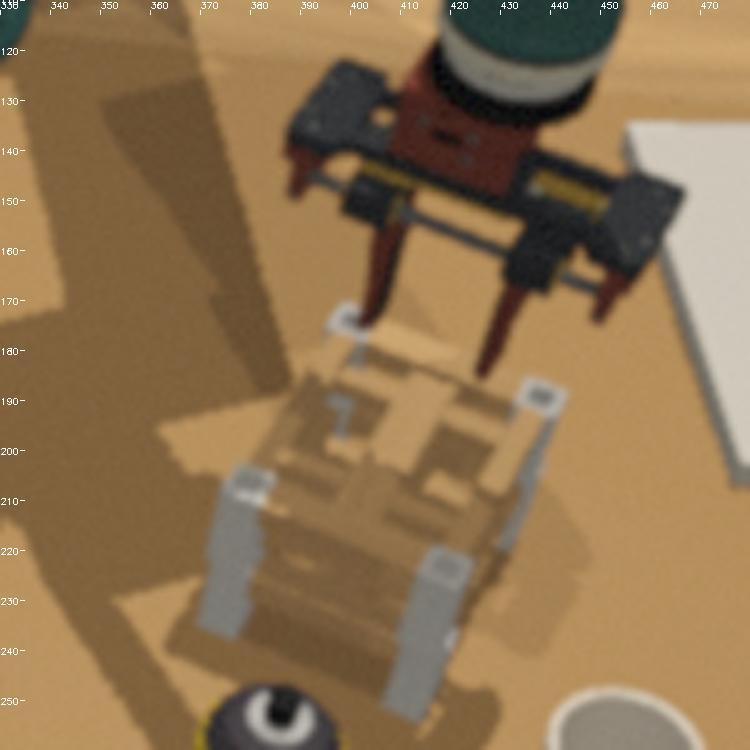

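View pics/a.png

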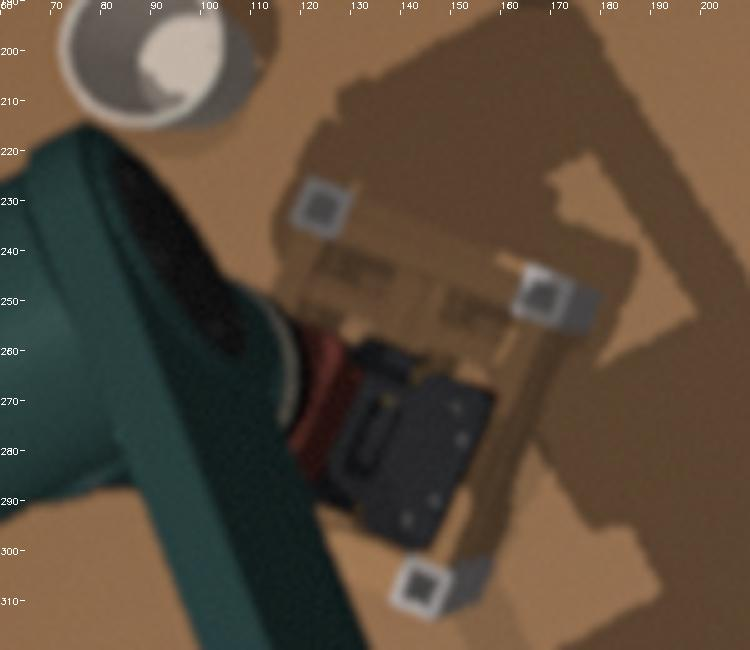

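```bash
python3 -c "
from m0 import *
go('t2',ob(112,L,[(124.2,231.6),(168.4,249.4),(144,307.4),None],[(419,223.4),(379.8,207.2),(399.8,174.2),(438.2,189.4)]),[.35,.36,-.4])"
```

```text
t2 [ 0.4743  0.3393 -0.3915] yawdeg -22.43
  res [[0.1, -0.6], [0.1, -0.8], [0.0, -0.9], [-0.0, -1.5], [0.1, -0.6], [0.8, -0.8], [-0.0, -0.9]]
```

>>> send_rows(
  dp=[
    [0.5,0.4,15],
    [0.5,0.4,40],
    [0.5,0.4,65],
    [0.5,0.4,84],
    [0.5,0.4,95],
    [0.5,0.4,100],
    [0.5,0.4,100.5],
    [0.5,0.4,100.5],
  ],
  turn=[
    [0,0,0],
    [0,0,0],
    [0,0,0],
    [0,0,0],
    [0,0,0],
    [0,0,0],
    [0,0,0],
    [0,0,0],
  ],
  grip=[100,100,100,100,100,100,100,100],
)

```text
clock: 17.35
tcp_pos: [0.476, 0.34, 0.0864]
tool_rot: [0.206, 0.979, 0.0, -0.001]
force: [-0.1, -0.2, 0.1]
width: 0.0535
```

>>> send_rows(
  dp=[
    [0,0,0.5],
    [0,0,0.5],
    [0,0,0.5],
    [0,0,0.5],
    [0,0,0.5],
    [0,0,-4],
    [0,0,-15],
    [0,0,-35],
    [0,0,-65],
    [0,0,-95],
    [0,0,-125],
    [0,0,-150],
    [0,0,-165],
    [0,0,-170],
    [0,0,-170],
    [0,0,-170],
    [0,0,-170],
  ],
  turn=[
    [0,0,0],
    [0,0,0],
    [0,0,0],
    [0,0,0],
    [0,0,0],
    [0,0,0],
    [0,0,0],
    [0,0,0],
    [0,0,0],
    [0,0,0],
    [0,0,0],
    [0,0,0],
    [0,0,0],
    [0,0,0],
    [0,0,0],
    [0,0,0],
    [0,0,0],
  ],
  grip=[160,230,230,230,230,230,230,230,230,230,230,230,230,230,230,230,230],
)

```text
clock: 18.77
tcp_pos: [0.4753, 0.3393, 0.2549]
tool_rot: [0.206, 0.979, -0.001, -0.002]
force: [0.2, 0.0, -2.2]
width: 0.0255
```

```bash
python3 -c "
from h import *
plan(.6517,.0529,.25,np.radians(90-16.62))"
```

```text
now 18.77 [0.4753 0.3393 0.2549] w 0.0255 j6 -0.66 F [ 0.2  0.  -2.2]
dp [-276.9 -191.     4.3] turn [-0.11 -0.21 -7.14]
```

>>> send_rows(
  dp=[
    [-15,-10,2],
    [-40,-28,2],
    [-70,-48,2],
    [-100,-69,2],
    [-130,-90,2],
    [-160,-110,2],
    [-190,-131,2],
    [-220,-152,2],
    [-248,-171,2],
    [-268,-185,3],
    [-276.9,-191,4],
    [-276.9,-191,4],
    [-276.9,-191,4],
    [-276.9,-191,4],
    [-276.9,-191,4],
    [-276.9,-191,4],
  ],
  turn=[
    [0,0,-1],
    [0,0,-2],
    [0,0,-3],
    [0,0,-4],
    [0,0,-5],
    [0,0,-6],
    [0,0,-7.1],
    [0,0,-7.1],
    [0,0,-7.1],
    [0,0,-7.1],
    [0,0,-7.1],
    [0,0,-7.1],
    [0,0,-7.1],
    [0,0,-7.1],
    [0,0,-7.1],
    [0,0,-7.1],
  ],
  grip=[230,230,230,230,230,230,230,230,230,230,230,230,230,230,230,230],
)

```text
clock: 20.1
tcp_pos: [0.651, 0.0545, 0.2504]
tool_rot: [0.144, 0.99, -0.0, -0.002]
force: [0.4, -0.1, -1.8]
width: 0.0257
```

```bash
python3 -c "
from h import *
plan(.6517,.0529,.25,np.radians(90-16.62))
snap('10'); crop('scene','10',220,110,150,150,5,'d'); crop('top','10',190,110,150,150,5,'a')"
```

```text
now 20.1 [0.651  0.0545 0.2504] w 0.0257 j6 -1.3 F [ 0.4 -0.1 -1.8]
dp [-1.1 -1.3  0.4] turn [-0.08 -0.24  0.06]
```

View pics/d.png

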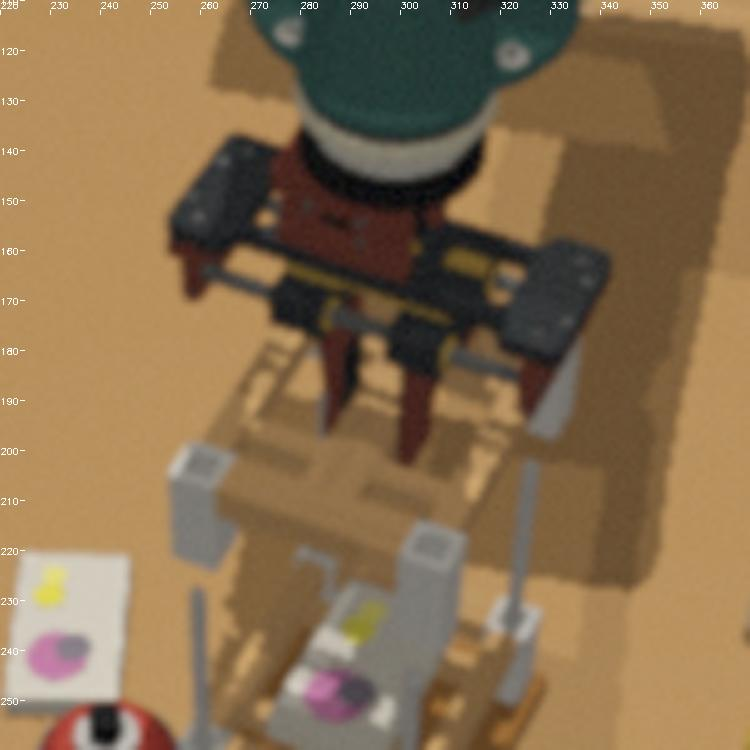

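View pics/a.png

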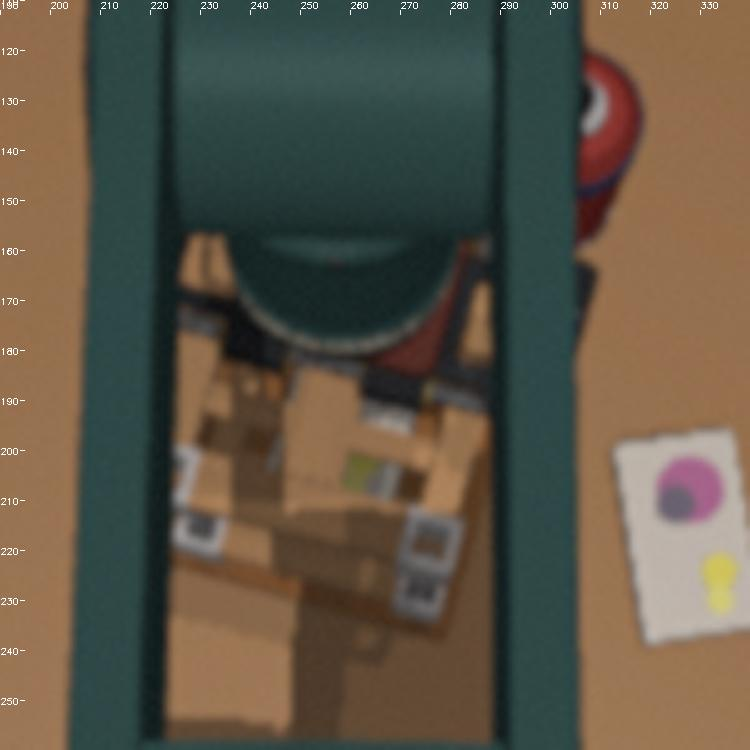

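```bash
python3 -c "
from m0 import *
go('held',[('scene',(70,-54,277),(260.6,202.4)),('scene',(70,54,277),(306.4,219)),('top',(-70,-54,277),(276.2,217.6))],[.65,.05,-.29])
plan(.6517,.0529,.25,np.radians(90-16.62))
"
```

```text
held [ 0.6508  0.0556 -0.2711] yawdeg -15.53
  res [[-0.3, -0.3], [0.2, -0.8], [-0.2, -0.8]]
now 20.2 [0.6513 0.0541 0.2506] w 0.0257 j6 -1.3 F [ 0.9 -0.8 -1.7]
dp [-0.7 -1.   0.6] turn [-0.09 -0.21  0.04]
```

>>> send_rows(
  dp=[
    [-0.8,-1.9,3],
    [-0.8,-1.9,10],
    [-0.8,-1.9,16],
    [-0.8,-1.9,20],
    [-0.8,-1.9,24],
    [-0.8,-1.9,28],
    [-0.8,-1.9,32],
    [-0.8,-1.9,36],
    [-0.8,-1.9,39],
    [-0.8,-1.9,39],
    [-0.8,-1.9,39],
  ],
  turn=[
    [0,0,0.6],
    [0,0,0.6],
    [0,0,0.6],
    [0,0,0.6],
    [0,0,0.6],
    [0,0,0.6],
    [0,0,0.6],
    [0,0,0.6],
    [0,0,0.6],
    [0,0,0.6],
    [0,0,0.6],
  ],
  grip=[230,230,230,230,230,230,230,230,230,230,230],
)

```text
clock: 21.12
tcp_pos: [0.6513, 0.052, 0.2114]
tool_rot: [0.149, 0.989, -0.001, -0.002]
force: [-0.6, 0.6, -2.8]
width: 0.0255
```

```bash
python3 -c "
from h import *
plan(.6517,.0529,.1015,np.radians(90-16.62))
snap('11'); crop('scene','11',220,130,150,150,5,'d'); crop('top','11',190,110,150,150,5,'a')"
```

```text
now 21.12 [0.6513 0.052  0.2114] w 0.0255 j6 -1.3 F [-0.6  0.6 -2.8]
dp [ -0.5   1.2 109.9] turn [-0.09 -0.23 -0.56]
```

View pics/d.png

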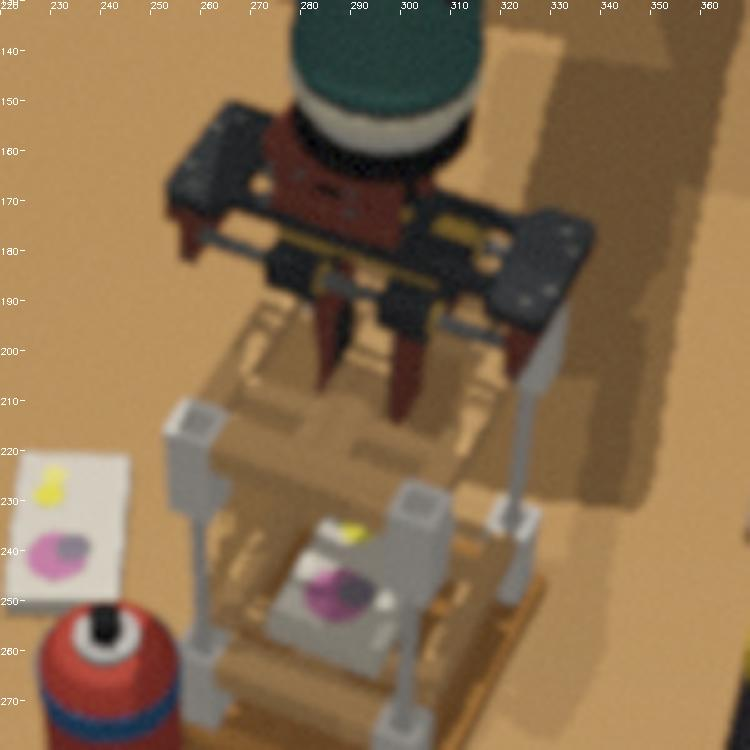

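View pics/a.png

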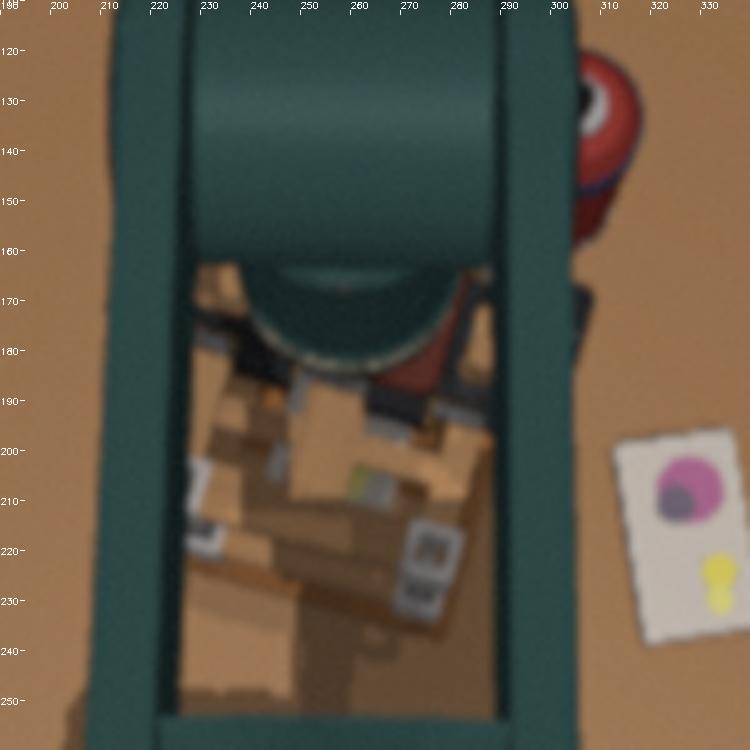

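>>> send_rows(
  dp=[
    [0,0.3,6],
    [0,0.3,16],
    [0,0.3,28],
    [0,0.3,40],
    [0,0.3,52],
    [0,0.3,64],
    [0,0.3,76],
    [0,0.3,86],
    [0,0.3,94],
    [0,0.3,100],
    [0,0.3,104],
    [0,0.3,104],
    [0,0.3,104],
  ],
  turn=[
    [0,0,0],
    [0,0,0],
    [0,0,0],
    [0,0,0],
    [0,0,0],
    [0,0,0],
    [0,0,0],
    [0,0,0],
    [0,0,0],
    [0,0,0],
    [0,0,0],
    [0,0,0],
    [0,0,0],
  ],
  grip=[230,230,230,230,230,230,230,230,230,230,230,230,230],
)

```text
clock: 22.3
tcp_pos: [0.6515, 0.0522, 0.1079]
tool_rot: [0.149, 0.989, -0.0, -0.002]
force: [-0.7, -0.1, -2.0]
width: 0.0259
```

>>> send_rows(
  dp=[
    [0,0,2],
    [0,0,4],
    [0,0,5],
    [0,0,6],
    [0,0,6],
  ],
  turn=[
    [0,0,0],
    [0,0,0],
    [0,0,0],
    [0,0,0],
    [0,0,0],
  ],
  grip=[230,230,230,230,230],
)

```text
clock: 22.72
tcp_pos: [0.6516, 0.0522, 0.1024]
tool_rot: [0.149, 0.989, -0.0, -0.001]
force: [-1.7, -0.0, 0.9]
width: 0.0259
```

Seated (weight gone). Release and rise.

>>> send_rows(
  dp=[
    [0,0,0.8],
    [0,0,0.8],
    [0,0,0.8],
    [0,0,0.8],
    [0,0,0.8],
    [0,0,-15],
    [0,0,-45],
    [0,0,-80],
    [0,0,-115],
    [0,0,-145],
    [0,0,-155],
    [0,0,-155],
    [0,0,-155],
    [0,0,-155],
  ],
  turn=[
    [0,0,0],
    [0,0,0],
    [0,0,0],
    [0,0,0],
    [0,0,0],
    [0,0,0],
    [0,0,0],
    [0,0,0],
    [0,0,0],
    [0,0,0],
    [0,0,0],
    [0,0,0],
    [0,0,0],
    [0,0,0],
  ],
  grip=[230,200,150,100,100,100,100,100,100,100,100,100,100,100],
)

```text
clock: 23.88
tcp_pos: [0.6507, 0.0523, 0.2549]
tool_rot: [0.149, 0.989, -0.001, -0.003]
force: [-0.2, -0.7, -0.8]
width: 0.0531
```

```bash
python3 -c "
from h import *
plan(.5971,-.1121,.25,np.radians(90+7.79))
snap('12'); crop('scene','12',200,170,150,150,5,'d')"
```

```text
now 23.88 [0.6507 0.0523 0.2549] w 0.0531 j6 -1.3 F [-0.2 -0.7 -0.8]
dp [   2.6 -172.9    5.3] turn [ -0.05  -0.38 -24.97]
```

View pics/d.png

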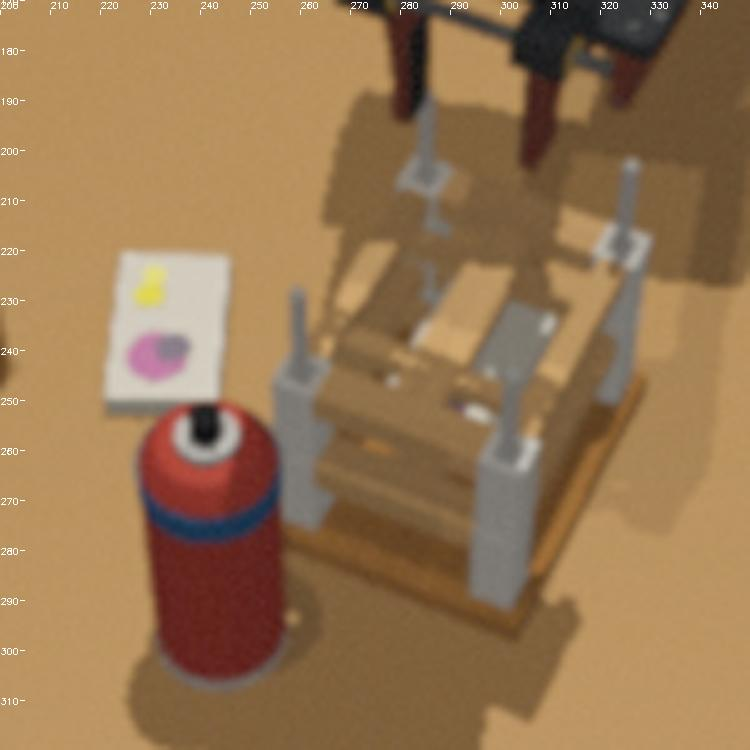

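View pics/top12.png

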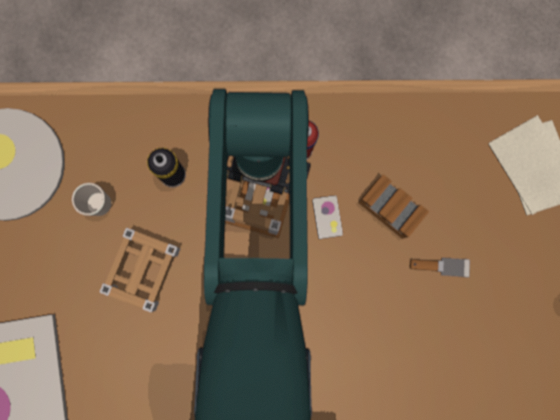

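>>> send_rows(
  dp=[
    [0,-15,0],
    [1,-40,0],
    [1,-70,0],
    [2,-100,0],
    [2.6,-130,0],
    [2.6,-155,15],
    [2.6,-168,40],
    [2.6,-172.9,70],
    [2.6,-172.9,100],
    [2.6,-172.9,125],
    [2.6,-172.9,135],
    [2.6,-172.9,135],
    [2.6,-172.9,135],
    [2.6,-172.9,135],
  ],
  turn=[
    [0,0,-3],
    [0,0,-8],
    [0,0,-13],
    [0,0,-18],
    [0,0,-22],
    [0,0,-25],
    [0,0,-25],
    [0,0,-25],
    [0,0,-25],
    [0,0,-25],
    [0,0,-25],
    [0,0,-25],
    [0,0,-25],
    [0,0,-25],
  ],
  grip=[60,0,0,0,0,0,0,0,0,0,0,0,0,0],
)

```text
clock: 25.15
tcp_pos: [0.5973, -0.1123, 0.1214]
tool_rot: [-0.068, 0.998, -0.0, -0.003]
force: [0.1, 0.7, -0.2]
width: 0.0877
```

```bash
python3 -c "
from h import *
plan(.5971,-.1121,.0045,np.radians(90+7.79))
snap('13'); crop('scene','13',180,120,150,150,5,'d'); crop('top','13',260,150,150,120,5,'a')"
```

```text
now 25.15 [ 0.5973 -0.1123  0.1214] w 0.0877 j6 -2.0 F [ 0.1  0.7 -0.2]
dp [ -0.5   0.3 116.9] turn [-0.01 -0.3   0.04]
```

View pics/d.png

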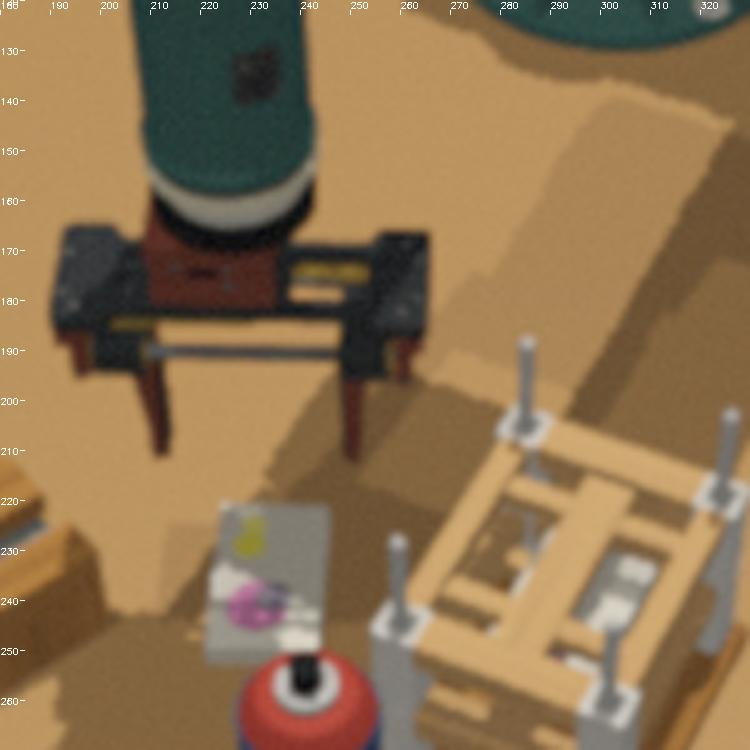

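View pics/a.png

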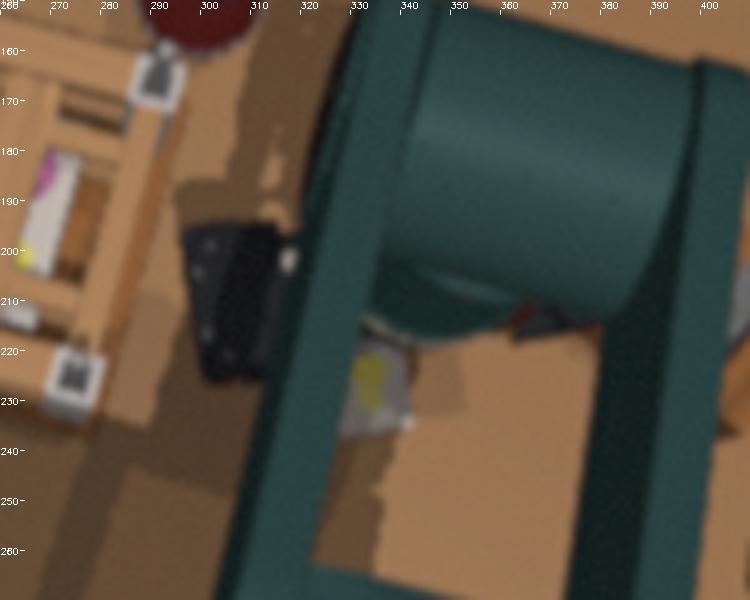

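>>> send_rows(
  dp=[
    [-0.5,0.3,15],
    [-0.5,0.3,40],
    [-0.5,0.3,65],
    [-0.5,0.3,88],
    [-0.5,0.3,104],
    [-0.5,0.3,112],
    [-0.5,0.3,116],
    [-0.5,0.3,117],
    [-0.5,0.3,117],
    [-0.5,0.3,117],
  ],
  turn=[
    [0,-0.3,0],
    [0,-0.3,0],
    [0,-0.3,0],
    [0,-0.3,0],
    [0,-0.3,0],
    [0,-0.3,0],
    [0,-0.3,0],
    [0,-0.3,0],
    [0,-0.3,0],
    [0,-0.3,0],
  ],
  grip=[0,0,0,0,0,0,0,0,0,0],
)

```text
clock: 26.08
tcp_pos: [0.5986, -0.1125, 0.0062]
tool_rot: [-0.068, 0.998, -0.001, 0.002]
force: [0.0, 0.2, 0.5]
width: 0.088
```

>>> send_rows(
  dp=[
    [0,0,1],
    [0,0,1],
    [0,0,1],
    [0,0,1],
    [0,0,1],
    [0,0,-4],
    [0,0,-20],
    [0,0,-50],
    [0,0,-85],
    [0,0,-120],
    [0,0,-155],
    [0,0,-190],
    [0,0,-215],
    [0,0,-225],
    [0,0,-225],
    [0,0,-225],
    [0,0,-225],
  ],
  turn=[
    [0,0.2,0],
    [0,0.2,0],
    [0,0.2,0],
    [0,0.2,0],
    [0,0.2,0],
    [0,0.2,0],
    [0,0.2,0],
    [0,0.2,0],
    [0,0.2,0],
    [0,0.2,0],
    [0,0.2,0],
    [0,0.2,0],
    [0,0.2,0],
    [0,0.2,0],
    [0,0.2,0],
    [0,0.2,0],
    [0,0.2,0],
  ],
  grip=[100,140,140,140,140,140,140,140,140,140,140,140,140,140,140,140,140],
)

```text
clock: 27.5
tcp_pos: [0.5964, -0.1118, 0.2289]
tool_rot: [-0.068, 0.998, -0.0, -0.002]
force: [-0.6, -0.1, -1.3]
width: 0.0592
```

```bash
python3 -c "
from h import *
plan(.6525,.0529,.23,np.radians(90-16.62))"
```

```text
now 27.5 [ 0.5964 -0.1118  0.2289] w 0.0592 j6 -2.01 F [-0.6 -0.1 -1.3]
dp [-78.  155.5  -1.4] turn [-0.05 -0.23 24.46]
```

>>> send_rows(
  dp=[
    [-8,15,-1.4],
    [-20,40,-1.4],
    [-34,68,-1.4],
    [-48,96,-1.4],
    [-60,120,-1.4],
    [-70,140,-1.4],
    [-76,152,-1.4],
    [-78,155.5,-1.4],
    [-78,155.5,-1.4],
    [-78,155.5,-1.4],
    [-78,155.5,-1.4],
    [-78,155.5,-1.4],
  ],
  turn=[
    [0,-0.2,3],
    [0,-0.2,7],
    [0,-0.2,12],
    [0,-0.2,17],
    [0,-0.2,21],
    [0,-0.2,24.5],
    [0,-0.2,24.5],
    [0,-0.2,24.5],
    [0,-0.2,24.5],
    [0,-0.2,24.5],
    [0,-0.2,24.5],
    [0,-0.2,24.5],
  ],
  grip=[140,140,140,140,140,140,140,140,140,140,140,140],
)

```text
clock: 28.5
tcp_pos: [0.6521, 0.0516, 0.2299]
tool_rot: [0.145, 0.989, -0.001, -0.0]
force: [1.4, -0.3, -0.8]
width: 0.06
```

```bash
python3 -c "
from h import *
plan(.6525,.0529,.1285,np.radians(90-16.62))
snap('14'); crop('scene','14',200,130,150,150,5,'d')"
```

```text
now 28.5 [0.6521 0.0516 0.2299] w 0.06 j6 -1.3 F [ 1.4 -0.3 -0.8]
dp [ -0.    1.5 101.4] turn [-0.08 -0.03 -0.09]
```

View pics/d.png

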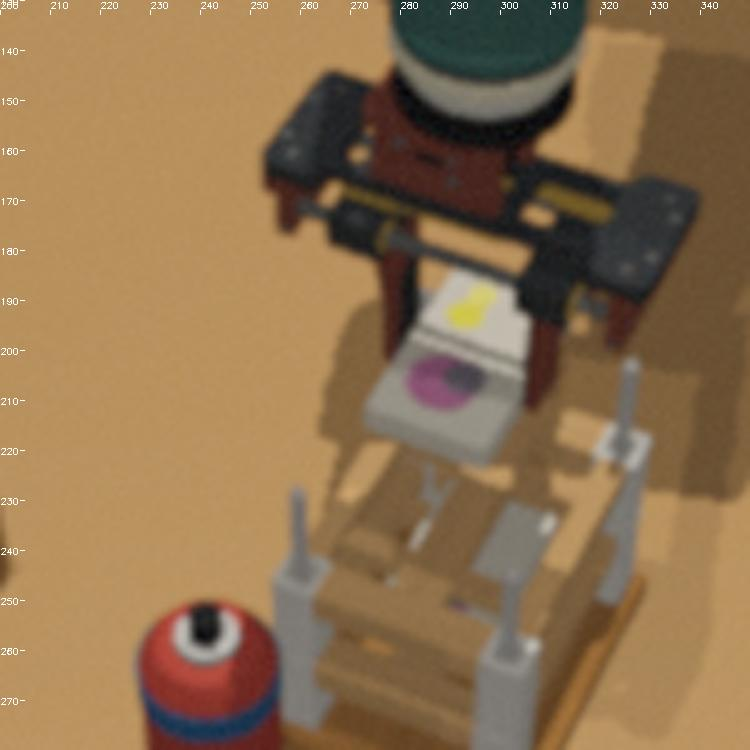

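>>> send_rows(
  dp=[
    [0,1.5,8],
    [0,1.5,25],
    [0,1.5,45],
    [0,1.5,65],
    [0,1.5,80],
    [0,1.5,90],
    [0,1.5,95],
    [0,1.5,97],
    [0,1.5,97],
    [0,1.5,97],
  ],
  turn=[
    [0,0,0],
    [0,0,0],
    [0,0,0],
    [0,0,0],
    [0,0,0],
    [0,0,0],
    [0,0,0],
    [0,0,0],
    [0,0,0],
    [0,0,0],
  ],
  grip=[140,140,140,140,140,140,140,140,140,140],
)

```text
clock: 29.43
tcp_pos: [0.6534, 0.0531, 0.1339]
tool_rot: [0.145, 0.989, -0.0, 0.001]
force: [-0.0, -0.0, -0.3]
width: 0.0598
```

>>> send_rows(
  dp=[
    [0,0,2],
    [0,0,3],
    [0,0,4],
    [0,0,5],
    [0,0,5.5],
    [0,0,5.5],
  ],
  turn=[
    [0,0,0],
    [0,0,0],
    [0,0,0],
    [0,0,0],
    [0,0,0],
    [0,0,0],
  ],
  grip=[140,140,140,140,140,140],
)

```text
clock: 29.93
tcp_pos: [0.6534, 0.0532, 0.1285]
tool_rot: [0.145, 0.989, -0.0, 0.001]
force: [0.4, -0.3, -0.6]
width: 0.0598
```

>>> send_rows(
  dp=[
    [0,0,0.7],
    [0,0,1],
    [0,0,1],
    [0,0,1],
    [0,0,1],
    [0,0,0],
    [0,0,-8],
    [0,0,-25],
    [0,0,-60],
    [0,0,-95],
    [0,0,-120],
    [0,0,-130],
    [0,0,-130],
    [0,0,-130],
  ],
  turn=[
    [0,0,0],
    [0,0,0],
    [0,0,0],
    [0,0,0],
    [0,0,0],
    [0,0,0],
    [0,0,0],
    [0,0,0],
    [0,0,0],
    [0,0,0],
    [0,0,0],
    [0,0,0],
    [0,0,0],
    [0,0,0],
  ],
  grip=[140,140,110,80,66,66,66,66,66,66,66,66,66,66],
)

```text
clock: 31.1
tcp_pos: [0.653, 0.0533, 0.258]
tool_rot: [0.145, 0.989, -0.0, 0.001]
force: [-0.3, -0.6, 0.1]
width: 0.0651
```

```bash
python3 -c "
from h import *
plan(.4752,.3397,.26,np.radians(66.34))
snap('15'); crop('scene','15',200,130,150,150,5,'d');crop('top','15',60,190,150,130,5,'a')"
```

```text
now 31.1 [0.653  0.0533 0.258 ] w 0.0651 j6 -1.3 F [-0.3 -0.6  0.1]
dp [252.7 223.1  -2.4] turn [-0.04  0.07  6.94]
```

View pics/d.png

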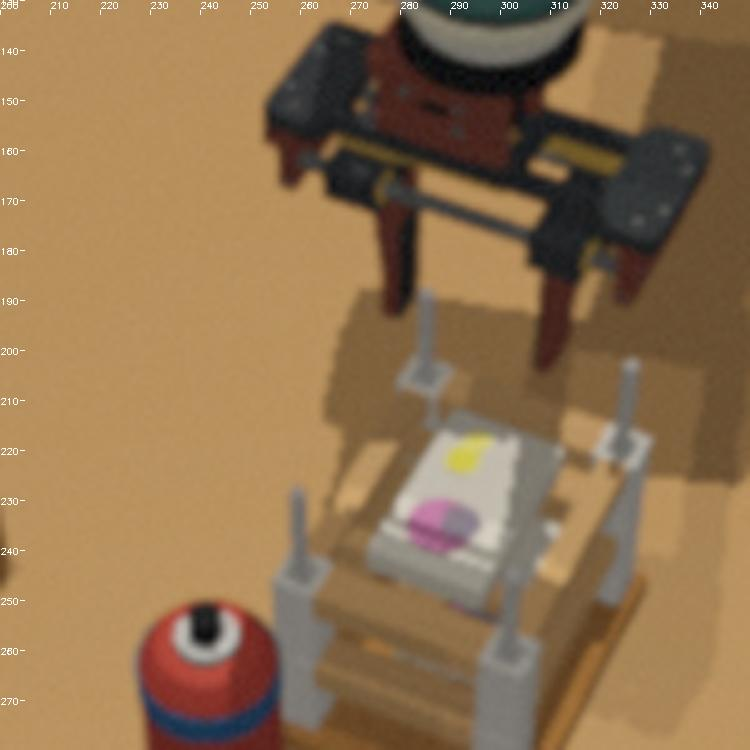

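View pics/a.png

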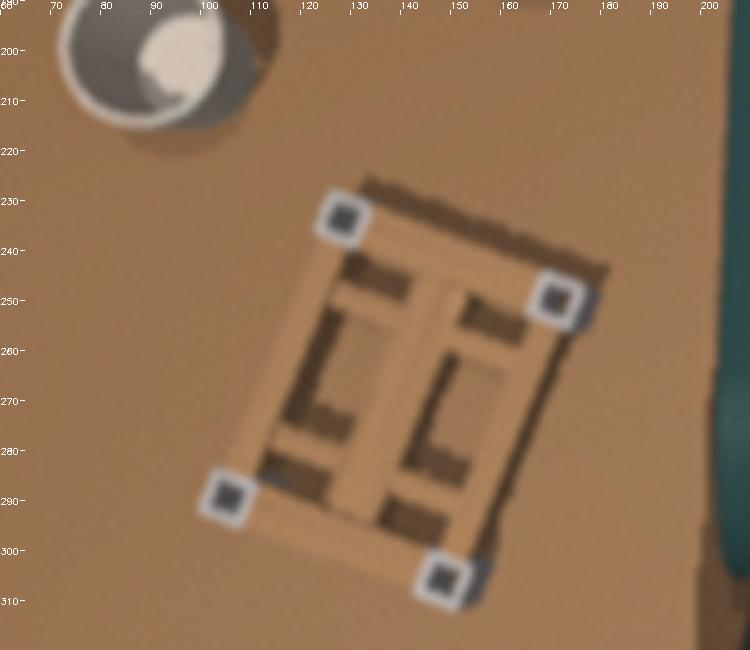

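```bash
python3 -c "
from m0 import *
go('t1',ob(56,L,[(128.6,233.8-.7),(171.4,250-.7),(148.6,306-.7),(105.4,289.4-.7)],[None]*4),[.35,.36,-.4])
plan(.4752,.3397,.16,np.radians(66.34))"
```

```text
t1 [ 0.4744  0.3423 -0.3803] yawdeg -21.79
  res [[0.1, -0.0], [-0.3, 0.1], [-0.1, -0.0], [0.2, 0.0]]
now 31.2 [0.6519 0.0533 0.2561] w 0.0651 j6 -1.3 F [ 0.9  0.7 -0.1]
dp [251.4 223.6  96.4] turn [-0.1  -0.13  6.94]
```

>>> send_rows(
  dp=[
    [25,22,0],
    [53,48,0],
    [83,75,0],
    [113,102,0],
    [143,129,0],
    [173,156,10],
    [203,183,30],
    [230,207,60],
    [252.3,225.2,85],
    [252.3,225.2,100],
    [252.3,225.2,110],
    [252.3,225.2,110],
    [252.3,225.2,110],
    [252.3,225.2,110],
  ],
  turn=[
    [0,0,1],
    [0,0,3],
    [0,0,5.2],
    [0,0,5.2],
    [0,0,5.2],
    [0,0,5.2],
    [0,0,5.2],
    [0,0,5.2],
    [0,0,5.2],
    [0,0,5.2],
    [0,0,5.2],
    [0,0,5.2],
    [0,0,5.2],
    [0,0,5.2],
  ],
  grip=[100,100,100,100,100,100,100,100,100,100,100,100,100,100],
)

```text
clock: 32.37
tcp_pos: [0.4761, 0.3409, 0.147]
tool_rot: [0.191, 0.982, -0.0, -0.001]
force: [0.4, -0.7, 0.4]
width: 0.0536
```

```bash
python3 -c "
from h import *
plan(.4748,.3410,.030,np.radians(68.1))"
```

```text
now 32.37 [0.4761 0.3409 0.147 ] w 0.0536 j6 -0.68 F [ 0.4 -0.7  0.4]
dp [  1.1  -0.2 117. ] turn [-0.07 -0.07 -0.09]
```

>>> send_rows(
  dp=[
    [1,0,15],
    [1,0,40],
    [1,0,65],
    [1,0,88],
    [1,0,104],
    [1,0,113],
    [1,0,117],
    [1,0,117],
    [1,0,117],
    [1,0,117],
    [1,0,117],
    [1,0,117],
    [1,0,117],
    [1,0,117],
  ],
  turn=[
    [0,0,0],
    [0,0,0],
    [0,0,0],
    [0,0,0],
    [0,0,0],
    [0,0,0],
    [0,0,0],
    [0,0,0],
    [0,0,0],
    [0,0,0],
    [0,0,0],
    [0,0,0],
    [0,0,0],
    [0,0,0],
  ],
  grip=[100,100,100,100,100,100,100,100,100,160,230,230,230,230],
)

```text
clock: 33.53
tcp_pos: [0.4751, 0.3414, 0.0304]
tool_rot: [0.191, 0.982, -0.0, -0.0]
force: [-0.5, 0.3, 3.0]
width: 0.0257
```

>>> send_rows(
  dp=[
    [0,0,-4],
    [0,0,-15],
    [0,0,-40],
    [0,0,-75],
    [0,0,-110],
    [0,0,-145],
    [0,0,-180],
    [0,0,-205],
    [0,0,-220],
    [0,0,-222],
    [0,0,-222],
    [0,0,-222],
    [0,0,-222],
  ],
  turn=[
    [0,0,0],
    [0,0,0],
    [0,0,0],
    [0,0,0],
    [0,0,0],
    [0,0,0],
    [0,0,0],
    [0,0,0],
    [0,0,0],
    [0,0,0],
    [0,0,0],
    [0,0,0],
    [0,0,0],
  ],
  grip=[230,230,230,230,230,230,230,230,230,230,230,230,230],
)

```text
clock: 34.62
tcp_pos: [0.4742, 0.3408, 0.2506]
tool_rot: [0.191, 0.982, -0.001, -0.002]
force: [0.3, -1.0, -2.4]
width: 0.0255
```

```bash
python3 -c "
from h import *
plan(.6517,.0529,.25,np.radians(90-16.62))"
```

```text
now 34.62 [0.4742 0.3408 0.2506] w 0.0255 j6 -0.68 F [ 0.3 -1.  -2.4]
dp [-272.4 -200.5    0.5] turn [-0.19 -0.18 -5.36]
```

>>> send_rows(
  dp=[
    [-15,-11,0],
    [-40,-29,-1],
    [-70,-51,-1],
    [-100,-74,-1],
    [-130,-96,-1],
    [-160,-118,-1],
    [-190,-140,-1],
    [-220,-162,-1],
    [-248,-183,-1],
    [-266,-196,0],
    [-272.4,-200.5,0],
    [-272.4,-200.5,0],
    [-272.4,-200.5,0],
    [-272.4,-200.5,0],
    [-272.4,-200.5,0],
    [-272.4,-200.5,0],
  ],
  turn=[
    [0,0,-1],
    [0,0,-2],
    [0,0,-3],
    [0,0,-4],
    [0,0,-5.3],
    [0,0,-5.3],
    [0,0,-5.3],
    [0,0,-5.3],
    [0,0,-5.3],
    [0,0,-5.3],
    [0,0,-5.3],
    [0,0,-5.3],
    [0,0,-5.3],
    [0,0,-5.3],
    [0,0,-5.3],
    [0,0,-5.3],
  ],
  grip=[230,230,230,230,230,230,230,230,230,230,230,230,230,230,230,230],
)

```text
clock: 35.95
tcp_pos: [0.651, 0.0543, 0.2505]
tool_rot: [0.144, 0.99, -0.001, -0.002]
force: [1.5, -0.9, -2.1]
width: 0.0258
```

```bash
python3 -c "
from h import *
plan(.6517,.0529,.25,np.radians(90-16.62))
snap('16'); crop('scene','16',220,110,150,150,5,'d'); crop('top','16',190,110,150,150,5,'a')"
```

```text
now 35.95 [0.651  0.0543 0.2505] w 0.0258 j6 -1.3 F [ 1.5 -0.9 -2.1]
dp [-1.1 -1.1  0.5] turn [-0.17 -0.21  0.03]
```

View pics/d.png

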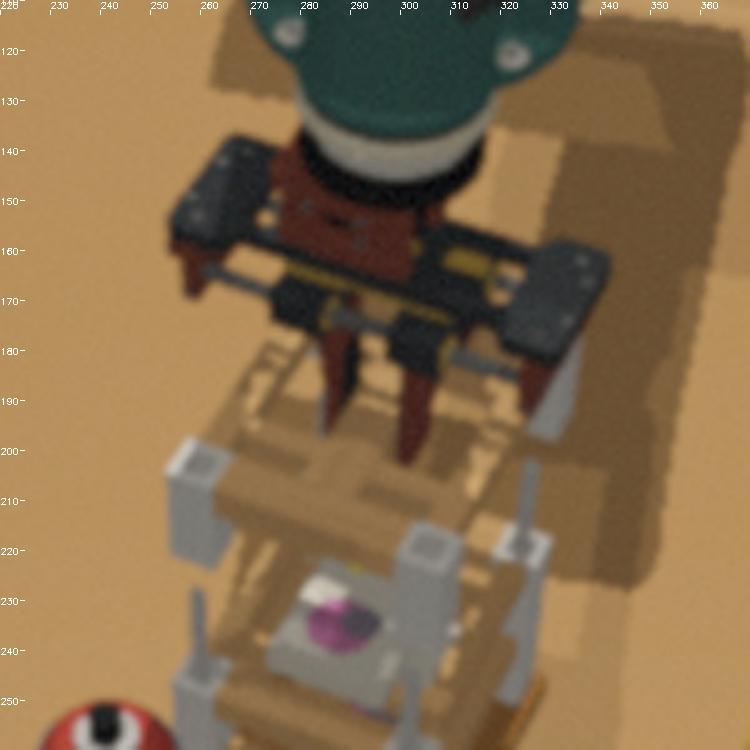

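View pics/a.png

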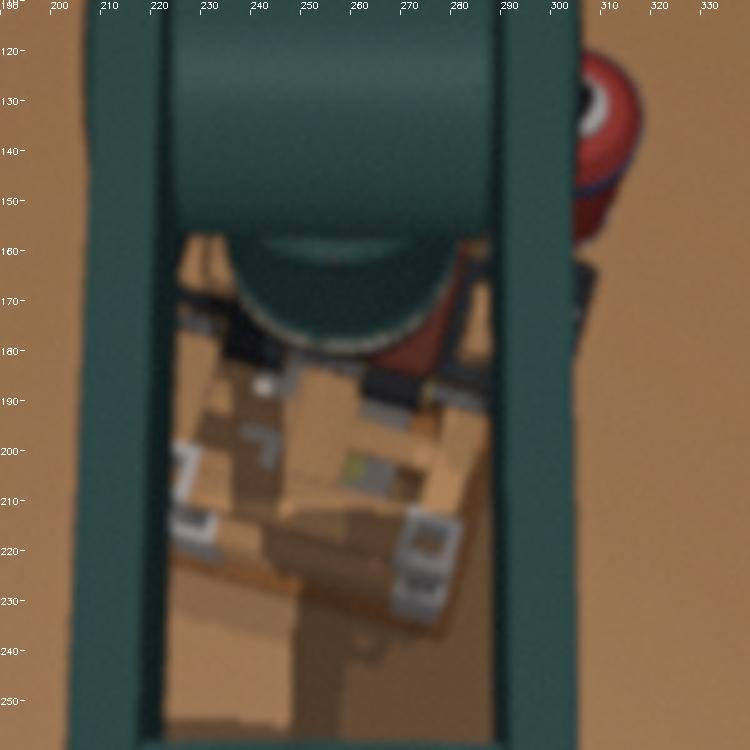

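```bash
python3 -c "
from m0 import *
go('held',[('scene',(70,-54,276.5),(260.2,202.4)),('scene',(70,54,276.5),(305.6,219)),('top',(-70,-54,276.5),(275.8,217.6))],[.65,.05,-.29])
plan(.6517,.0529,.25,np.radians(90-16.62))
"
```

```text
held [ 0.651   0.0552 -0.2836] yawdeg -16.25
  res [[-0.3, -0.4], [0.3, -0.5], [-0.2, -0.6]]
now 36.05 [0.6513 0.0539 0.2507] w 0.0254 j6 -1.3 F [-0.1  0.6 -3.9]
dp [-0.7 -0.9  0.7] turn [-0.17 -0.18  0.02]
```

>>> send_rows(
  dp=[
    [-0.8,-1.7,3],
    [-0.8,-1.7,10],
    [-0.8,-1.7,16],
    [-0.8,-1.7,20],
    [-0.8,-1.7,24],
    [-0.8,-1.7,28],
    [-0.8,-1.7,32],
    [-0.8,-1.7,36],
    [-0.8,-1.7,38],
    [-0.8,-1.7,38],
    [-0.8,-1.7,38],
  ],
  turn=[
    [0,0,0.3],
    [0,0,0.3],
    [0,0,0.3],
    [0,0,0.3],
    [0,0,0.3],
    [0,0,0.3],
    [0,0,0.3],
    [0,0,0.3],
    [0,0,0.3],
    [0,0,0.3],
    [0,0,0.3],
  ],
  grip=[230,230,230,230,230,230,230,230,230,230,230],
)

```text
clock: 36.97
tcp_pos: [0.6514, 0.052, 0.2126]
tool_rot: [0.147, 0.989, -0.001, -0.002]
force: [-0.0, -0.3, -2.6]
width: 0.0255
```

```bash
python3 -c "
from h import *
plan(.6517,.0529,.158,np.radians(90-16.62))
snap('17'); crop('scene','17',220,130,150,150,5,'d')"
```

```text
now 36.97 [0.6514 0.052  0.2126] w 0.0255 j6 -1.3 F [-0.  -0.3 -2.6]
dp [-0.2  1.1 54.6] turn [-0.17 -0.19 -0.29]
```

View pics/d.png

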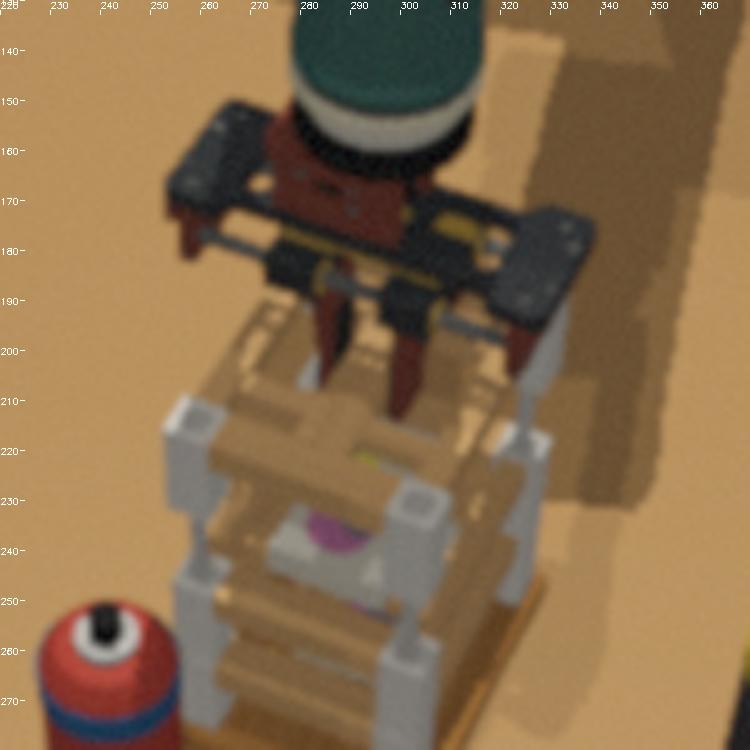

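>>> send_rows(
  dp=[
    [0,0.3,5],
    [0,0.3,14],
    [0,0.3,24],
    [0,0.3,34],
    [0,0.3,42],
    [0,0.3,47],
    [0,0.3,50],
    [0,0.3,50],
    [0,0.3,50],
  ],
  turn=[
    [0,0,0],
    [0,0,0],
    [0,0,0],
    [0,0,0],
    [0,0,0],
    [0,0,0],
    [0,0,0],
    [0,0,0],
    [0,0,0],
  ],
  grip=[230,230,230,230,230,230,230,230,230],
)

```text
clock: 37.82
tcp_pos: [0.6517, 0.0522, 0.1629]
tool_rot: [0.147, 0.989, -0.001, -0.002]
force: [-0.5, 0.6, -1.3]
width: 0.0256
```

>>> send_rows(
  dp=[
    [0,0,2],
    [0,0,3.5],
    [0,0,4.5],
    [0,0,5.5],
    [0,0,5.5],
  ],
  turn=[
    [0,0,0],
    [0,0,0],
    [0,0,0],
    [0,0,0],
    [0,0,0],
  ],
  grip=[230,230,230,230,230],
)

```text
clock: 38.23
tcp_pos: [0.6518, 0.0521, 0.1584]
tool_rot: [0.147, 0.989, -0.001, -0.001]
force: [-2.4, 0.2, 4.0]
width: 0.0254
```

>>> send_rows(
  dp=[
    [0,0,0],
    [0,0,0],
    [0,0,0],
    [0,0,0],
    [0,0,-8],
    [0,0,-30],
    [0,0,-65],
    [0,0,-90],
    [0,0,-100],
    [0,0,-100],
    [0,0,-100],
    [0,0,-100],
  ],
  turn=[
    [0,0,0],
    [0,0,0],
    [0,0,0],
    [0,0,0],
    [0,0,0],
    [0,0,0],
    [0,0,0],
    [0,0,0],
    [0,0,0],
    [0,0,0],
    [0,0,0],
    [0,0,0],
  ],
  grip=[200,150,100,100,100,100,100,100,100,100,100,100],
)

```text
clock: 39.23
tcp_pos: [0.6509, 0.0523, 0.2565]
tool_rot: [0.147, 0.989, -0.001, -0.003]
force: [-0.1, 0.5, -0.1]
width: 0.0537
```

```bash
python3 -c "
from h import *
plan(.473,-.369,.25,-1.6554+np.pi/2)
snap('18'); crop('scene','18',200,170,150,150,5,'d');crop('top','18',340,150,150,140,5,'c')"
```

```text
now 39.23 [0.6509 0.0523 0.2565] w 0.0537 j6 -1.3 F [-0.1  0.5 -0.1]
dp [  47.7 -454.8    8.3] turn [-0.36 -0.09 77.94]
```

View pics/d.png

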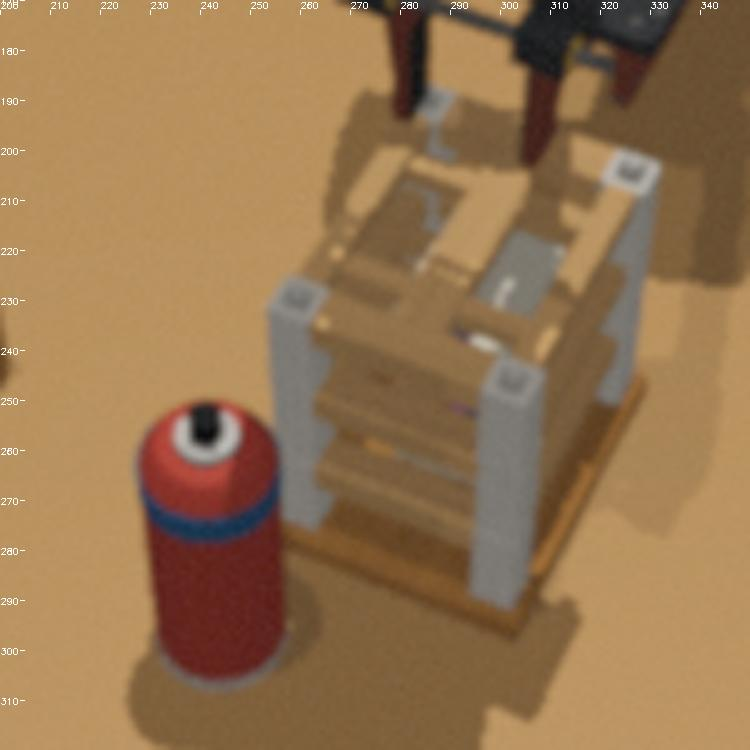

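View pics/c.png

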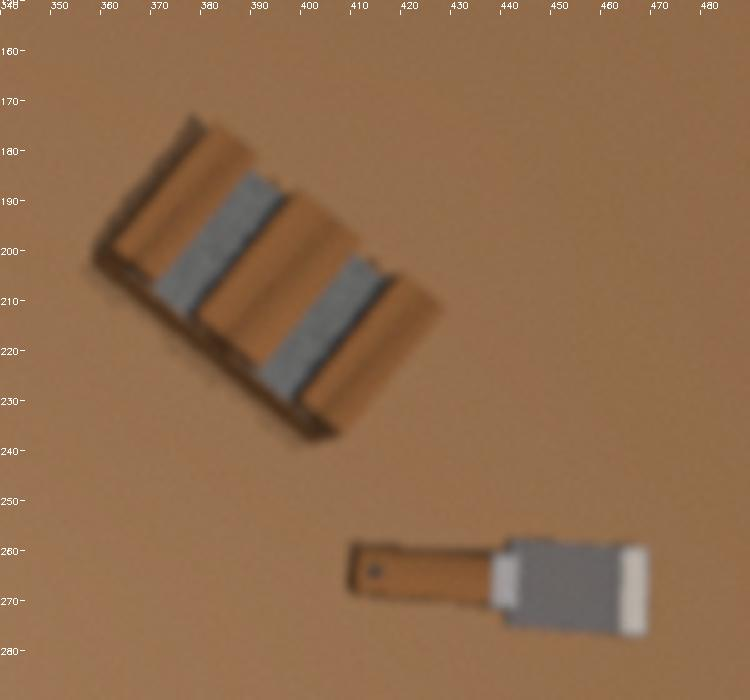

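```bash
python3 -c "
from h import *
crop('top','18',350,165,90,80,9,'c');crop('scene','18',135,190,80,80,9,'f')"
```

```text
(no output)
```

View pics/c.png

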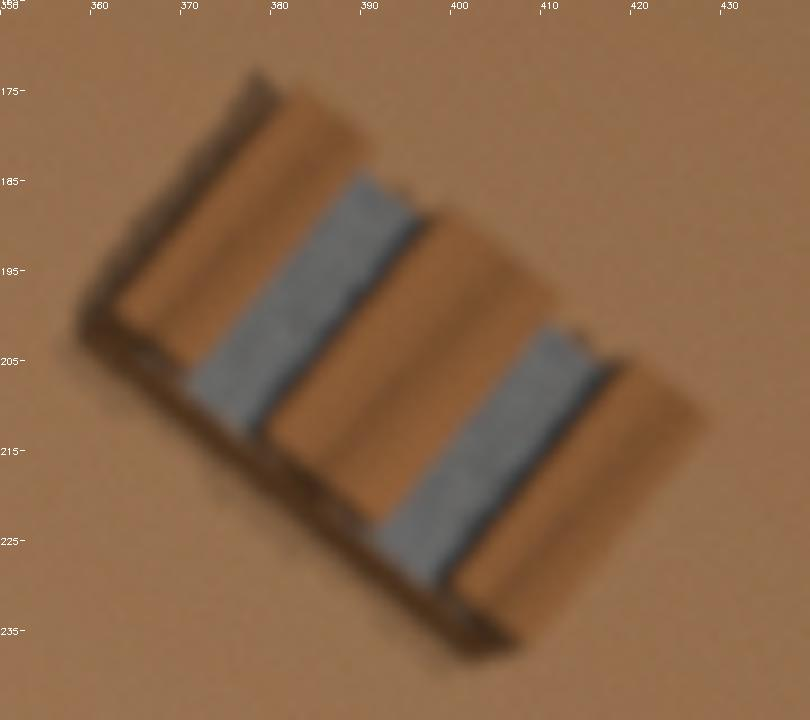

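View pics/f.png

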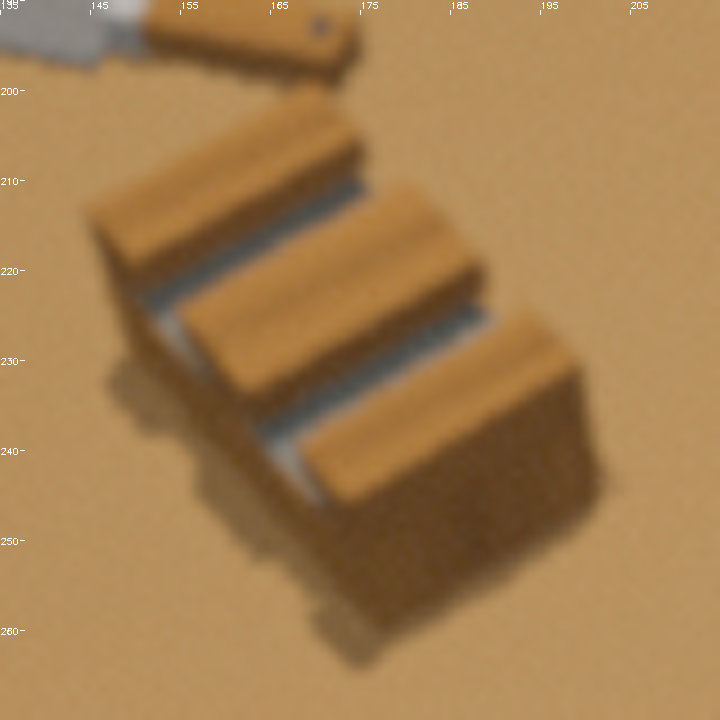

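```bash
cat > blk.py <<'E'
from m0 import *
T={(0,71):(112,305),(80,71):(298,83),(80,44):(376,145),(0,44):(185,375),(0,20):(262,428),(0,-20):(375,525),(80,20):(440,207),(80,-20):(562,300),(0,-44):(452,592),(80,-44):(627,352),(80,-71):(710,415),(0,-71):(527,648)}
S={(80,-71):(90,212),(0,-71):(320,88),(0,-44):(365,140),(80,-44):(135,265),(80,-20):(178,312),(0,-20):(407,183),(0,20):(487,268),(80,20):(250,395),(80,44):(297,448),(0,44):(527,312),(0,71):(580,360),(80,71):(345,505)}
a=[('top',(*k,65),((v[0]-4)/9+350,(v[1]-4)/9+165)) for k,v in T.items()]
b=[('scene',(*k,65),((v[0]-4)/9+135,(v[1]-4)/9+190)) for k,v in S.items()]
go('both',a+b,[.58,-.24,-.7]); go('top',a,[.58,-.24,-.7]); p=go('sc',b,[.58,-.24,-.7])
E
python3 blk.py
```

```text
both [ 0.5885 -0.2442 -0.7116] yawdeg -40.77
  res [[0.0, -0.3], [0.1, -0.8], [0.1, -0.5], [0.7, -0.9], [-0.1, -0.4], [0.4, -0.5], [0.8, -1.1], [0.2, -0.8], [-0.3, -1.5], [0.8, -0.3], [0.4, -0.1], [0.2, -0.5], [-0.1, -0.6], [0.0, -1.0], [0.5, -1.1], [0.2, -0.6], [0.2, -0.4], [0.7, -0.8], [0.2, -1.5], [0.4, -0.5], [0.2, -0.7], [0.9, -1.0], [0.9, -0.2], [0.7, -0.6]]
top [ 0.5869 -0.2436 -0.7079] yawdeg -40.56
  res [[-0.2, 0.4], [-0.3, -0.1], [-0.2, 0.1], [0.4, -0.2], [-0.3, 0.3], [0.2, 0.2], [0.5, -0.5], [-0.1, -0.3], [-0.5, -0.9], [0.5, 0.3], [0.1, 0.4], [0.0, 0.1]]
sc [ 0.5912 -0.2442 -0.7184] yawdeg -41.16
  res [[-0.4, -0.1], [-0.1, -0.4], [0.2, -0.4], [-0.2, 0.0], [-0.2, 0.2], [0.4, -0.1], [-0.2, -0.7], [-0.1, 0.3], [-0.3, 0.1], [0.5, -0.2], [0.4, 0.7], [0.1, 0.3]]
```

>>> send_rows(
  dp=[
    [2,-20,0],
    [6,-55,0],
    [10,-92,0],
    [14,-130,0],
    [18,-168,0],
    [22,-206,0],
    [26,-244,0],
    [30,-282,10],
    [34,-320,30],
    [38,-358,60],
    [42,-396,90],
    [46,-430,120],
    [47.7,-450,140],
    [47.7,-454.8,150],
    [47.7,-454.8,150],
    [47.7,-454.8,150],
    [47.7,-454.8,150],
    [47.7,-454.8,150],
  ],
  turn=[
    [0,0,3],
    [0,0,8],
    [0,0,14],
    [0,0,20],
    [0,0,26],
    [0,0,32],
    [0,0,38],
    [0,0,44],
    [0,0,50],
    [0,0,56],
    [0,0,62],
    [0,0,68],
    [0,0,74],
    [0,0,78],
    [0,0,78],
    [0,0,78],
    [0,0,78],
    [0,0,78],
  ],
  grip=[80,80,80,80,80,80,80,80,80,80,80,80,80,80,80,80,80,80],
)

```text
clock: 40.83
tcp_pos: [0.4731, -0.3686, 0.1092]
tool_rot: [0.736, 0.677, -0.003, -0.001]
force: [0.7, 0.9, 0.4]
width: 0.06
```

```bash
python3 -c "
from h import *
plan(.473,-.369,.005,-1.6554+np.pi/2)
snap('19'); crop('scene','19',90,100,130,120,6,'d');crop('top','19',380,200,130,110,6,'c')"
```

```text
now 40.83 [ 0.4731 -0.3686  0.1092] w 0.06 j6 -0.69 F [0.7 0.9 0.4]
dp [ -0.    0.4 104.2] turn [-0.27  0.18  0.1 ]
```

View pics/d.png

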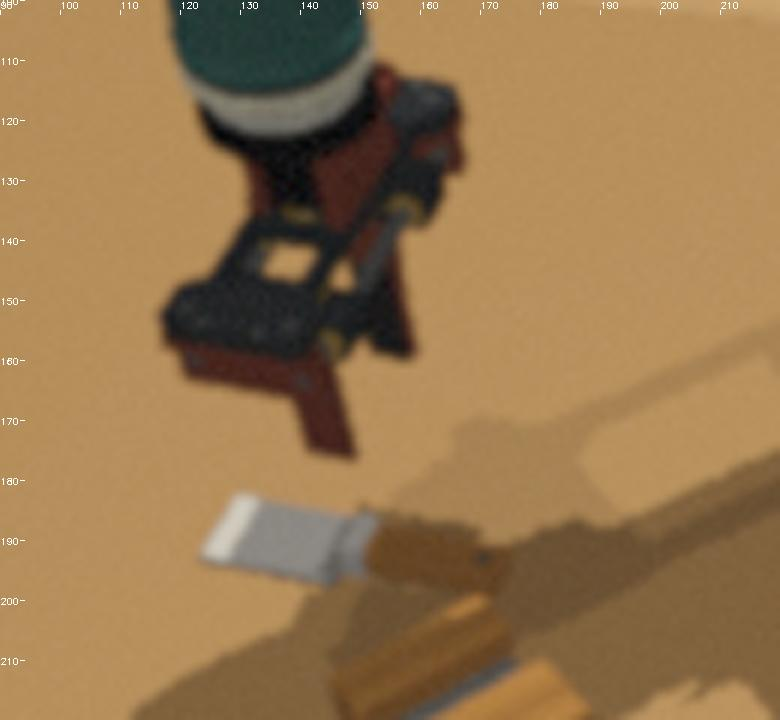

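View pics/c.png

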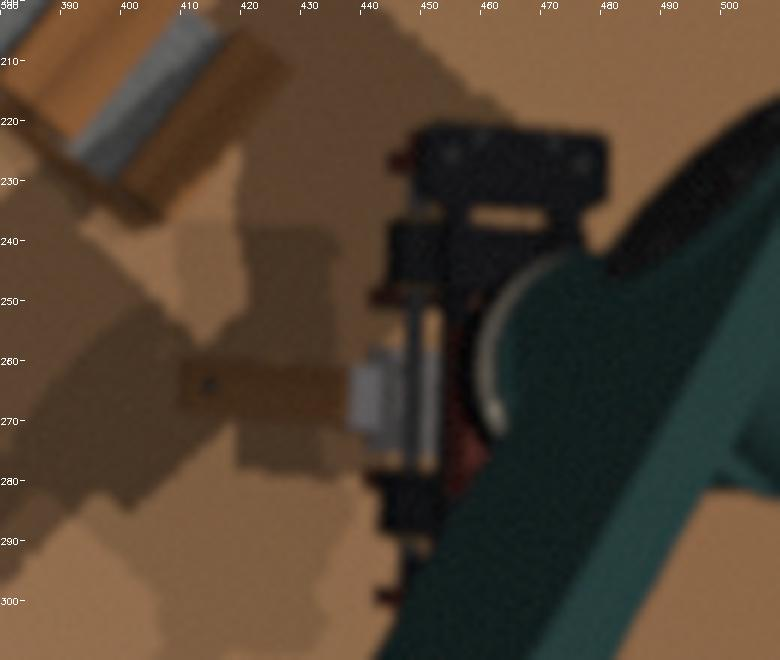

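>>> send_rows(
  dp=[
    [0,0.4,15],
    [0,0.4,38],
    [0,0.4,60],
    [0,0.4,80],
    [0,0.4,94],
    [0,0.4,101],
    [0,0.4,104],
    [0,0.4,104],
    [0,0.4,104],
    [0,0.4,104],
    [0,0.4,104],
  ],
  turn=[
    [-0.2,0.2,0.1],
    [-0.2,0.2,0.1],
    [-0.2,0.2,0.1],
    [-0.2,0.2,0.1],
    [-0.2,0.2,0.1],
    [-0.2,0.2,0.1],
    [-0.2,0.2,0.1],
    [-0.2,0.2,0.1],
    [-0.2,0.2,0.1],
    [-0.2,0.2,0.1],
    [-0.2,0.2,0.1],
  ],
  grip=[80,80,80,80,80,80,80,80,80,80,80],
)

```text
clock: 41.85
tcp_pos: [0.4737, -0.3697, 0.0065]
tool_rot: [0.736, 0.676, -0.0, 0.001]
force: [0.8, 0.3, 0.1]
width: 0.0603
```

```bash
python3 -c "
from h import *
plan(.473,-.369,.005,-1.6554+np.pi/2)
snap('20'); crop('scene','20',90,120,130,120,6,'d');crop('top','20',380,200,130,110,6,'c')"
```

```text
now 41.85 [ 0.4737 -0.3697  0.0065] w 0.0603 j6 -0.69 F [0.8 0.3 0.1]
dp [ 0.6 -0.8  1.5] turn [ 0.03  0.08 -0.01]
```

View pics/d.png

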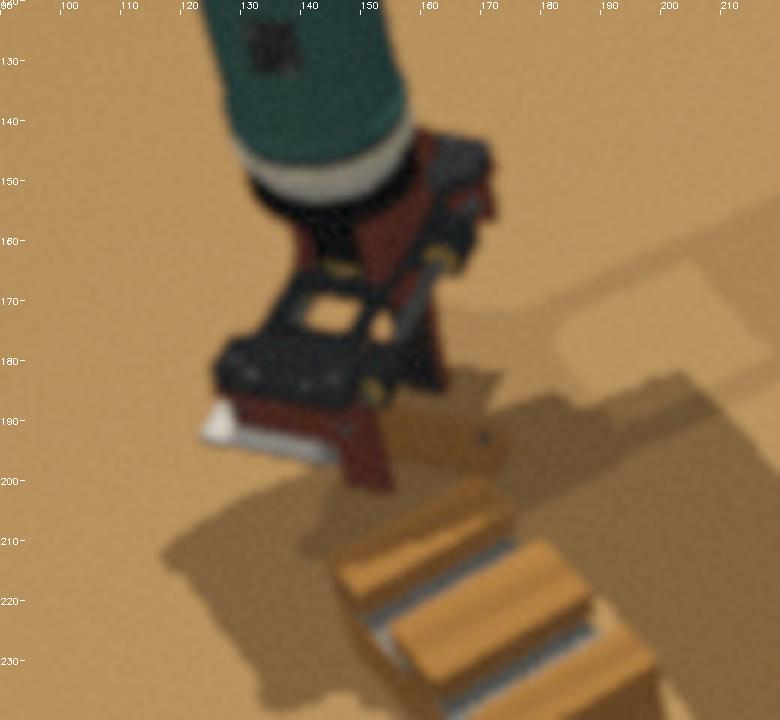

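View pics/c.png

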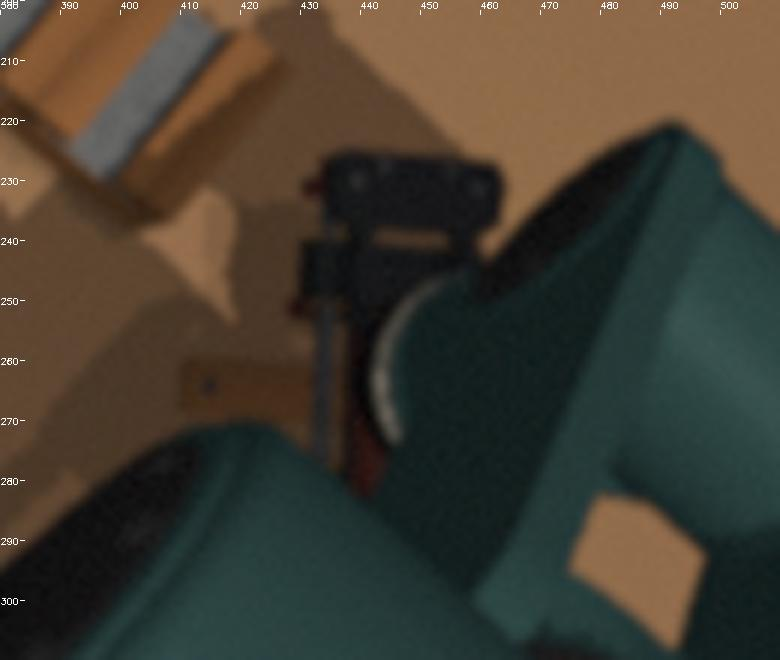

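>>> send_rows(
  dp=[
    [0.6,-0.8,1],
    [0.6,-0.8,1],
    [0.6,-0.8,1],
    [0.6,-0.8,1],
    [0.6,-0.8,1],
    [0.6,-0.8,1],
    [0.6,-0.8,-5],
    [0.6,-0.8,-20],
    [0.6,-0.8,-45],
    [0.6,-0.8,-75],
    [0.6,-0.8,-100],
    [0.6,-0.8,-115],
    [0.6,-0.8,-118],
    [0.6,-0.8,-118],
    [0.6,-0.8,-118],
  ],
  turn=[
    [0,0,0],
    [0,0,0],
    [0,0,0],
    [0,0,0],
    [0,0,0],
    [0,0,0],
    [0,0,0],
    [0,0,0],
    [0,0,0],
    [0,0,0],
    [0,0,0],
    [0,0,0],
    [0,0,0],
    [0,0,0],
    [0,0,0],
  ],
  grip=[120,180,230,230,230,230,230,230,230,230,230,230,230,230,230],
)

```text
clock: 43.2
tcp_pos: [0.4722, -0.3682, 0.1235]
tool_rot: [0.737, 0.676, -0.0, -0.0]
force: [-0.4, 0.0, -0.7]
width: 0.024
```

```bash
python3 -c "
from h import *
a=np.radians(-40.75); x=np.array([np.cos(a),np.sin(a)]); y=np.array([-x[1],x[0]])
s2=np.array([.5885,-.2442])-.032*y; pre=s2-.125*x; home=s2-.025*x; print(s2,pre,home)
plan(*pre,.125,a+np.pi/2)
snap('21'); crop('scene','21',90,80,130,120,6,'d')"
```

```text
[ 0.56761169 -0.26844208] [ 0.47291606 -0.18684711] [ 0.54867256 -0.25212309]
now 43.2 [ 0.4722 -0.3682  0.1235] w 0.024 j6 -0.69 F [-0.4  0.  -0.7]
dp [180.8 -14.7  -1.5] turn [-5.000e-02  0.000e+00 -5.412e+01]
```

View pics/d.png

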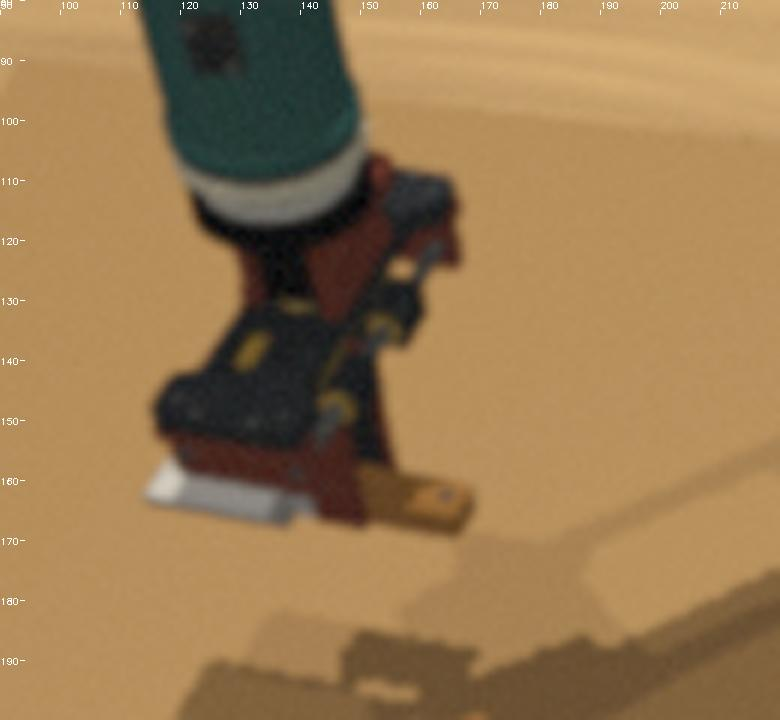

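>>> send_rows(
  dp=[
    [15,-1,0],
    [36,-3,0],
    [58,-5,0],
    [80,-7,0],
    [102,-8,0],
    [124,-10,0],
    [146,-12,0],
    [165,-13,0],
    [178,-14.7,0],
    [180.8,-14.7,0],
    [180.8,-14.7,0],
    [180.8,-14.7,0],
    [180.8,-14.7,0],
    [180.8,-14.7,0],
  ],
  turn=[
    [0,0,-4],
    [0,0,-10],
    [0,0,-16],
    [0,0,-22],
    [0,0,-28],
    [0,0,-34],
    [0,0,-40],
    [0,0,-46],
    [0,0,-51],
    [0,0,-54.1],
    [0,0,-54.1],
    [0,0,-54.1],
    [0,0,-54.1],
    [0,0,-54.1],
  ],
  grip=[230,230,230,230,230,230,230,230,230,230,230,230,230,230],
)

```text
clock: 44.47
tcp_pos: [0.4724, -0.1869, 0.1225]
tool_rot: [0.349, 0.937, 0.0, -0.001]
force: [-0.4, 0.5, -0.1]
width: 0.0236
```

```bash
python3 -c "
from h import *
a=np.radians(-40.75)
plan(.4729,-.1868,.0475,a+np.pi/2)"
```

```text
now 44.47 [ 0.4724 -0.1869  0.1225] w 0.0236 j6 -1.37 F [-0.4  0.5 -0.1]
dp [-0.4  0.5 75. ] turn [-0.05 -0.15 -0.12]
```

>>> send_rows(
  dp=[
    [-0.4,0.5,12],
    [-0.4,0.5,32],
    [-0.4,0.5,52],
    [-0.4,0.5,67],
    [-0.4,0.5,74],
    [-0.4,0.5,74.5],
    [-0.4,0.5,74.5],
    [-0.4,0.5,74.5],
    [-0.4,0.5,74.5],
  ],
  turn=[
    [0,0,0],
    [0,0,0],
    [0,0,0],
    [0,0,0],
    [0,0,0],
    [0,0,0],
    [0,0,0],
    [0,0,0],
    [0,0,0],
  ],
  grip=[230,230,230,230,230,230,230,230,230],
)

```text
clock: 45.22
tcp_pos: [0.4737, -0.1872, 0.0489]
tool_rot: [0.349, 0.937, -0.0, -0.0]
force: [-0.5, -1.0, -1.3]
width: 0.0233
```

```bash
python3 -c "
from h import *
a=np.radians(-40.75)
plan(.4729,-.1868,.048,a+np.pi/2)
snap('22'); crop('scene','22',130,130,110,130,6,'d');crop('top','22',330,165,110,110,7,'c')"
```

```text
now 45.22 [ 0.4737 -0.1872  0.0489] w 0.0233 j6 -1.37 F [-0.5 -1.  -1.3]
dp [ 0.9 -0.2  0.9] turn [-0.02 -0.04 -0.14]
```

View pics/d.png

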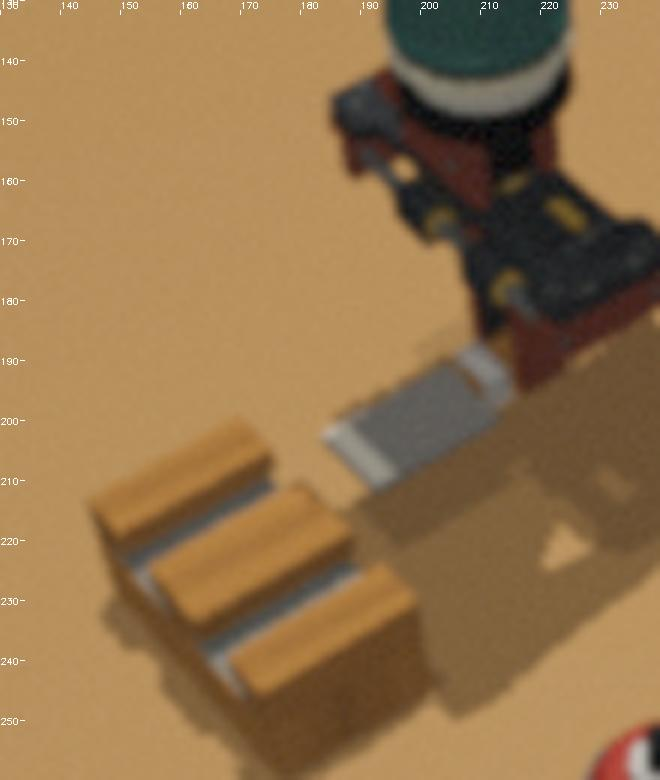

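View pics/c.png

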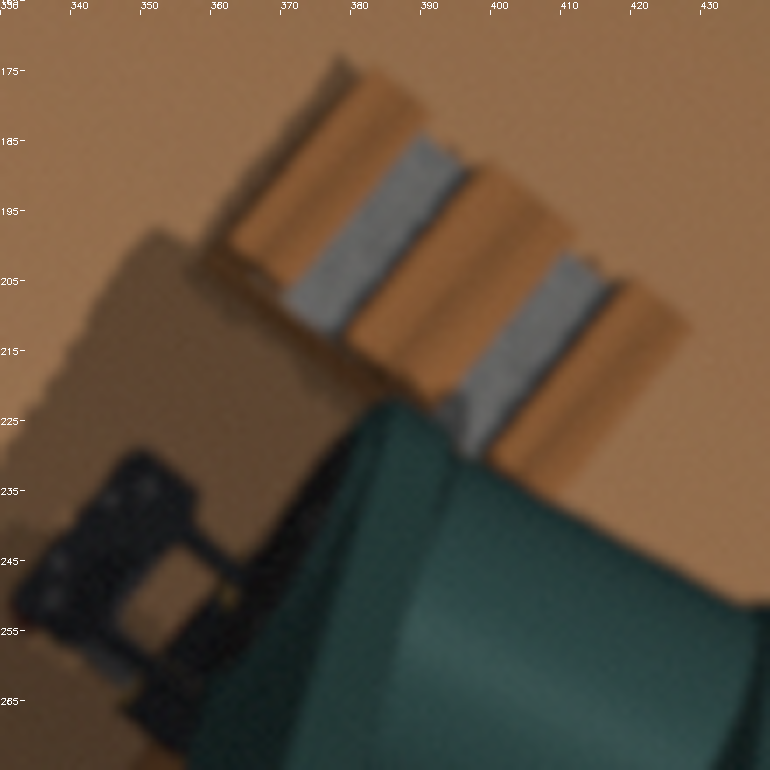

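```bash
python3 -c "
from m0 import *
z=47.5
for loc in [(95,-22),(95,22),(25,22)]:
  c,s=np.cos(np.radians(-40.75)),np.sin(np.radians(-40.75)); l=np.array(loc)/1000
  print(loc,proj('scene',[.4737+c*l[0]-s*l[1],-.1872+s*l[0]+c*l[1],z/1000]))
go('blade',[('scene',(95,-22,z),(183.8,201.7)),('scene',(95,22,z),(192.4,211.3)),('scene',(25,22,z),(215.,196.5))],[.47,-.18,-.7])
"
```

```text
(95, -22) [[183.50223122 201.18653975]]
(95, 22) [[192.49100454 210.39124383]]
(25, 22) [[213.54213217 198.27617443]]
blade [ 0.4717 -0.1884 -0.6682] yawdeg -38.28
  res [[0.0, -0.1], [1.0, -0.8], [-1.2, 1.3]]
```

>>> send_rows(
  dp=[
    [0,-0.2,0.5],
    [-8,-0.2,0.5],
    [-16,-0.2,0.5],
    [-22,-0.2,0.5],
    [-27,-0.2,0.5],
    [-32,-0.2,0.5],
    [-37,-0.2,0.5],
    [-42,-0.2,0.5],
    [-45,-0.2,0.5],
    [-45,-0.2,0.5],
    [-45,-0.2,0.5],
  ],
  turn=[
    [0,0,0],
    [0,0,0],
    [0,0,0],
    [0,0,0],
    [0,0,0],
    [0,0,0],
    [0,0,0],
    [0,0,0],
    [0,0,0],
    [0,0,0],
    [0,0,0],
  ],
  grip=[230,230,230,230,230,230,230,230,230,230,230],
)

```text
clock: 46.23
tcp_pos: [0.5074, -0.2167, 0.0482]
tool_rot: [0.349, 0.937, -0.0, -0.001]
force: [-0.2, -0.1, -1.6]
width: 0.0242
```

```bash
python3 -c "
from h import *
a=np.radians(-40.75)
plan(.54867,-.25212,.048,a+np.pi/2)
snap('23'); crop('scene','23',130,150,110,110,7,'d')"
```

```text
now 46.23 [ 0.5074 -0.2167  0.0482] w 0.0242 j6 -1.39 F [-0.2 -0.1 -1.6]
dp [-54.4   0.3   0.1] turn [-0.03 -0.07 -0.13]
```

View pics/d.png

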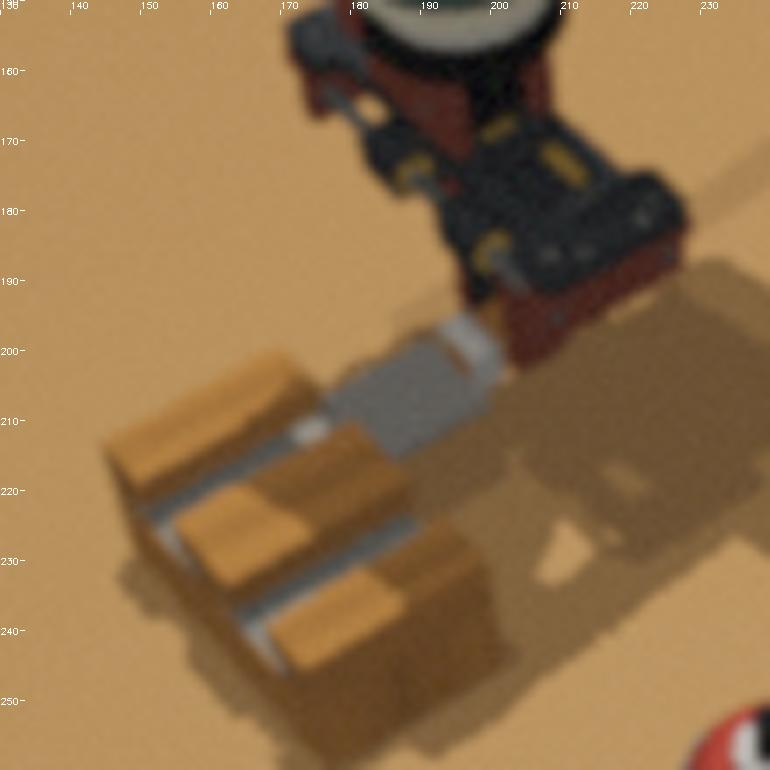

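>>> send_rows(
  dp=[
    [-5,0.2,0],
    [-12,0.3,0],
    [-20,0.3,0],
    [-28,0.3,0],
    [-36,0.3,0],
    [-42,0.3,0],
    [-47,0.3,0],
    [-50,0.3,0],
    [-50,0.3,0],
    [-50,0.3,0],
  ],
  turn=[
    [0,0,0],
    [0,0,0],
    [0,0,0],
    [0,0,0],
    [0,0,0],
    [0,0,0],
    [0,0,0],
    [0,0,0],
    [0,0,0],
    [0,0,0],
  ],
  grip=[230,230,230,230,230,230,230,230,230,230],
)

```text
clock: 47.17
tcp_pos: [0.5449, -0.2488, 0.048]
tool_rot: [0.349, 0.937, 0.0, -0.001]
force: [-0.2, -0.4, -0.9]
width: 0.0237
```

>>> send_rows(
  dp=[
    [-1,0,0],
    [-2,0,0],
    [-3,0,0],
    [-4,0,0],
    [-4,0,0],
  ],
  turn=[
    [0,0,0],
    [0,0,0],
    [0,0,0],
    [0,0,0],
    [0,0,0],
  ],
  grip=[230,230,230,230,230],
)

```text
clock: 47.58
tcp_pos: [0.5479, -0.2515, 0.048]
tool_rot: [0.349, 0.937, 0.0, -0.001]
force: [-0.2, -0.4, -0.8]
width: 0.024
```

```bash
python3 -c "
from h import *
a=np.radians(-40.75)
plan(.54867,-.25212,.0455,a+np.pi/2)
snap('24'); crop('scene','24',130,150,110,110,7,'d')"
```

```text
now 47.58 [ 0.5479 -0.2515  0.048 ] w 0.024 j6 -1.4 F [-0.2 -0.4 -0.8]
dp [-1.   0.   2.5] turn [-0.04 -0.12 -0.13]
```

View pics/d.png

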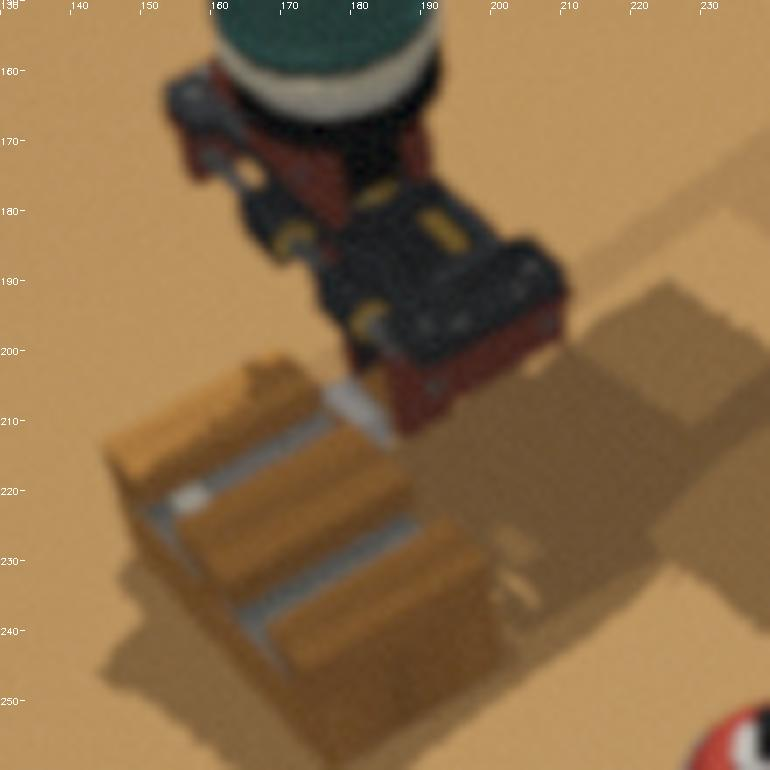

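>>> send_rows(
  dp=[
    [-1,0,0],
    [-1.5,0,0],
    [-2,0,0],
    [-2.5,0,0],
    [-3,0,0],
    [-3,0,0],
  ],
  turn=[
    [0,0,0],
    [0,0,0],
    [0,0,0],
    [0,0,0],
    [0,0,0],
    [0,0,0],
  ],
  grip=[230,230,230,230,230,230],
)

```text
clock: 48.18
tcp_pos: [0.5481, -0.2517, 0.0475]
tool_rot: [0.349, 0.937, 0.001, -0.003]
force: [-3.1, 5.3, 2.3]
width: 0.0237
```

>>> send_rows(
  dp=[
    [0.5,0,0.5],
    [0.5,0,1],
    [0.5,0,1.5],
    [0.5,0,2],
    [0.5,0,2.3],
    [0.5,0,2.3],
  ],
  turn=[
    [0,0,0],
    [0,0,0],
    [0,0,0],
    [0,0,0],
    [0,0,0],
    [0,0,0],
  ],
  grip=[230,230,230,230,230,230],
)

```text
clock: 48.68
tcp_pos: [0.548, -0.2516, 0.0453]
tool_rot: [0.349, 0.937, 0.001, -0.003]
force: [-1.2, 1.1, 1.0]
width: 0.0234
```

Release gently, then rise straight up.

>>> send_rows(
  dp=[
    [0,0,0],
    [0,0,0],
    [0,0,0],
    [0,0,0],
    [0,0,0],
    [0,0,0],
    [0,0,-10],
    [0,0,-30],
    [0,0,-60],
    [0,0,-100],
    [0,0,-130],
    [0,0,-140],
    [0,0,-140],
    [0,0,-140],
  ],
  turn=[
    [0,0,0],
    [0,0,0],
    [0,0,0],
    [0,0,0],
    [0,0,0],
    [0,0,0],
    [0,0,0],
    [0,0,0],
    [0,0,0],
    [0,0,0],
    [0,0,0],
    [0,0,0],
    [0,0,0],
    [0,0,0],
  ],
  grip=[200,190,170,140,100,80,80,80,80,80,80,80,80,80],
)

```text
clock: 49.85
tcp_pos: [0.5487, -0.2521, 0.1856]
tool_rot: [0.349, 0.937, 0.001, -0.003]
force: [0.7, -0.1, -0.3]
width: 0.06
```

```bash
python3 -c "
from h import *
plan(.45,.0,.3,0.87)
snap('25'); crop('scene','25',130,150,110,110,7,'d')"
```

```text
now 49.85 [ 0.5487 -0.2521  0.1856] w 0.06 j6 -1.4 F [ 0.7 -0.1 -0.3]
dp [ 240.2  125.9 -113.2] turn [-0.04 -0.31 -0.72]
```

View pics/d.png

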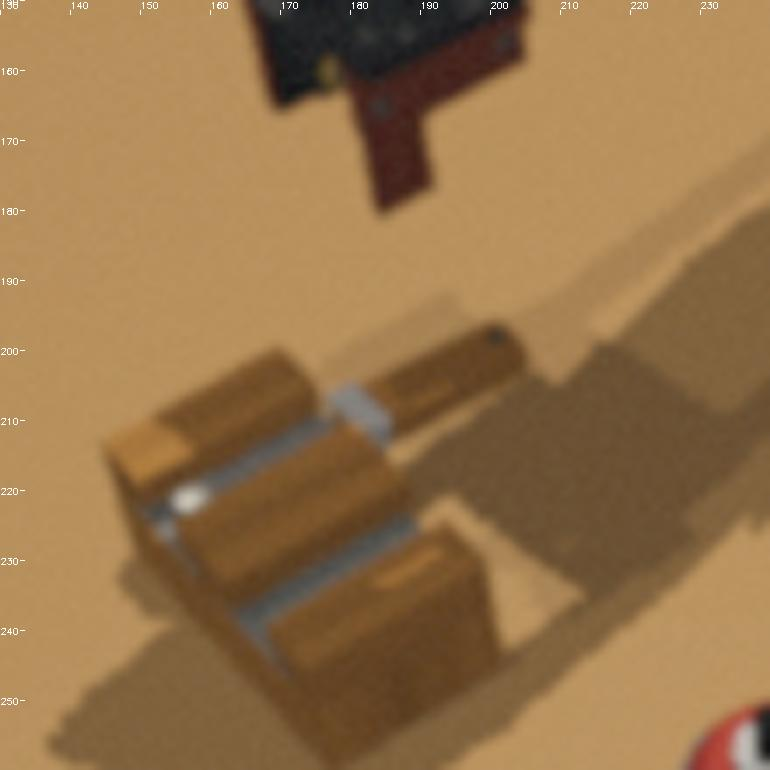

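>>> send_rows(
  dp=[
    [10,0,-20],
    [30,0,-50],
    [60,0,-80],
    [90,0,-100],
    [110,0,-110],
    [110,0,-110],
    [110,0,-110],
    [110,0,-110],
    [110,0,-110],
  ],
  turn=[
    [0,0,0],
    [0,0,0],
    [0,0,0],
    [0,0,0],
    [0,0,0],
    [0,0,0],
    [0,0,0],
    [0,0,0],
    [0,0,0],
  ],
  grip=[80,80,80,80,80,80,80,80,80],
)

```text
clock: 50.7
tcp_pos: [0.4654, -0.1803, 0.2929]
tool_rot: [0.349, 0.937, 0.001, -0.006]
force: [-0.5, 0.2, 0.0]
width: 0.0598
```

```bash
python3 -c "
from h import *
snap('26'); crop('top','26',200,110,150,150,5,'a')"
```

View pics/a.png

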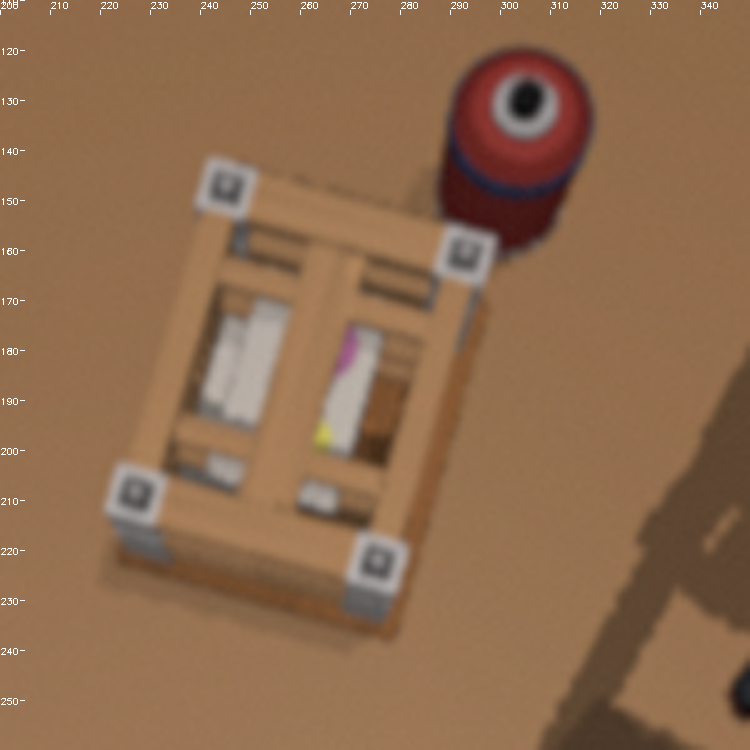

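View pics/scene26.png

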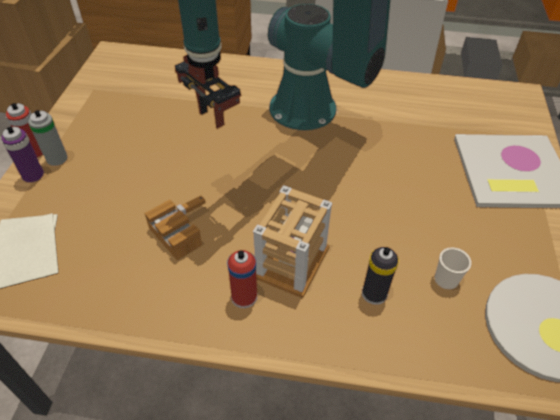

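View pics/top26.png

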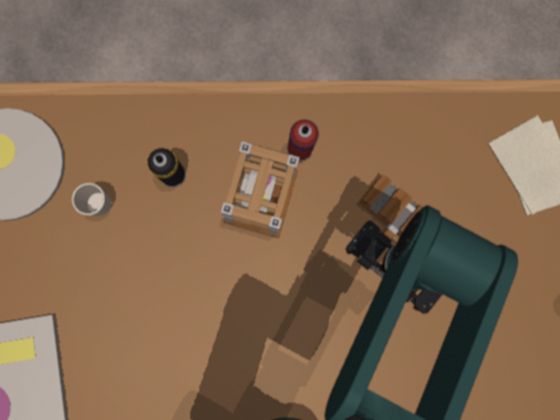

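```bash
python3 -c "
from h import *
im=cv2.imread('pics/top26.png'); u0,v0,f=220,135,8
o=cv2.resize(im[v0:v0+95,u0:u0+85],None,fx=f,fy=f,interpolation=cv2.INTER_CUBIC)
c,s=np.cos(-.29),np.sin(-.29)
for z,col in ((.061+.022,(0,255,0)),(.117+.022,(0,0,255))):
  P=[[.6517+c*x-s*y,.0529+s*x+c*y,z] for x,y in ((.05,.03),(.05,-.03),(-.05,-.03),(-.05,.03))]
  q=((proj('top',P)-[u0,v0])*f).astype(np.int32); cv2.polylines(o,[q],True,col,1)
cv2.imwrite('pics/g.png',o)
crop('scene','26',245,180,95,110,7,'d')"
```

```text
(no output)
```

View pics/g.png

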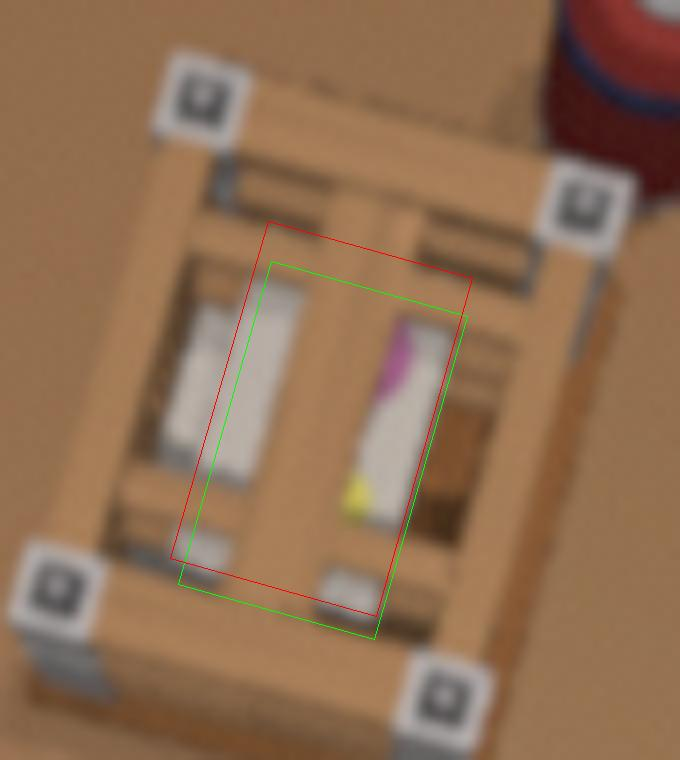

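View pics/d.png

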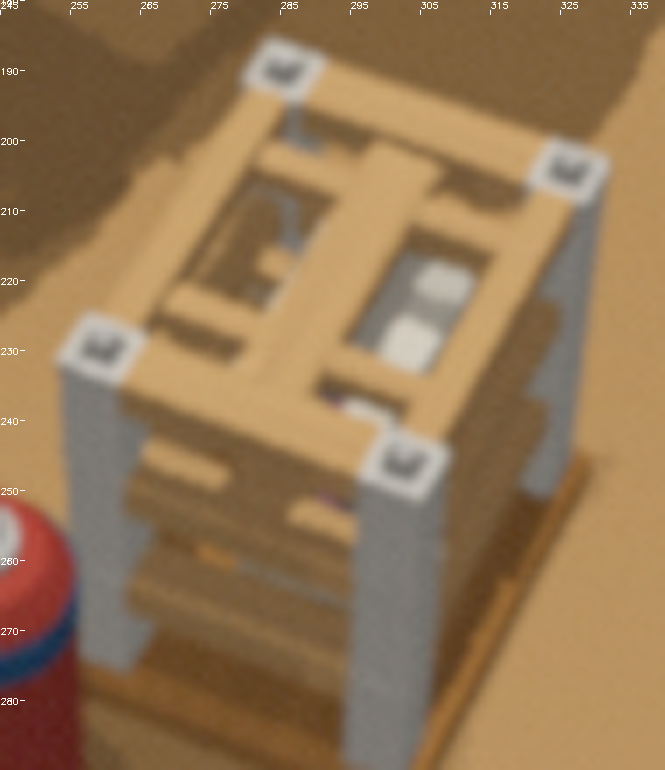

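```bash
python3 -c "
from h import *
im=cv2.imread('pics/top26.png'); u0,v0,f=220,135,8
o=cv2.resize(im[v0:v0+95,u0:u0+85],None,fx=f,fy=f,interpolation=cv2.INTER_CUBIC)
c,s=np.cos(-.29),np.sin(-.29)
for (dx,dy),z,col in (((0,.017),.061+.022,(0,255,0)),((-.009,.017),.061+.022,(255,0,0)),((0,.0),.117+.022,(0,0,255))):
  P=[[.6517+c*(x+dx)-s*(y+dy),.0529+s*(x+dx)+c*(y+dy),z] for x,y in ((.05,.03),(.05,-.03),(-.05,-.03),(-.05,.03))]
  q=((proj('top',P)-[u0,v0]+.5)*f).astype(np.int32); cv2.polylines(o,[q],True,col,1)
cv2.imwrite('pics/g.png',o[:, :])
im=cv2.imread('pics/scene26.png')[195:290,250:340]
cv2.imwrite('pics/h.png',cv2.convertScaleAbs(cv2.resize(im,None,fx=8,fy=8,interpolation=cv2.INTER_CUBIC)[:600],alpha=1.6))
for t in ('12','15','18'):pass
crop('scene','18',200,170,150,110,5,'i')
"
```

```text
(no output)
```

View pics/g.png

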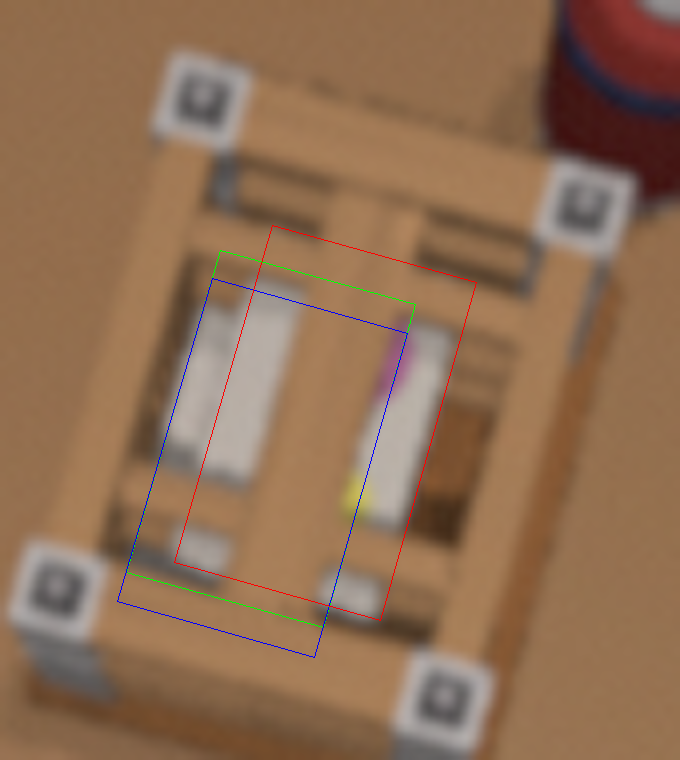

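View pics/h.png

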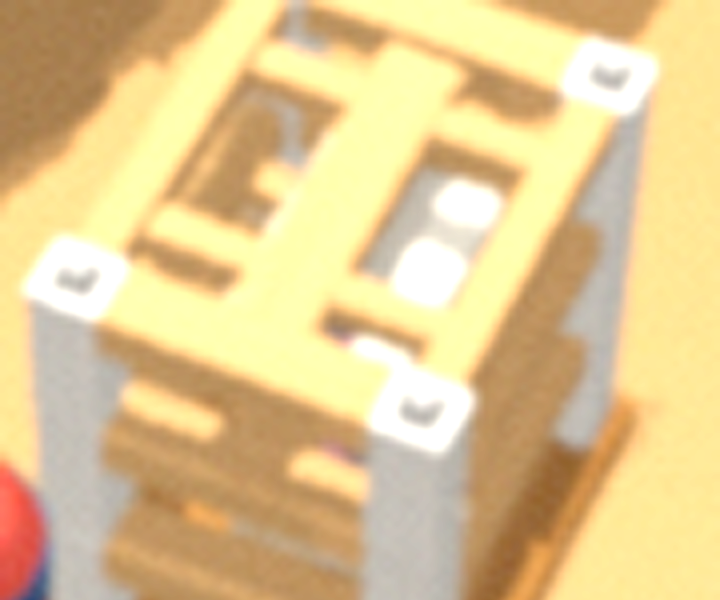

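```bash
cat > ov.py <<'E'
from h import *
c,s=np.cos(-.29),np.sin(-.29)
def W(x,y,z): return [.6517+c*x-s*y,.0529+s*x+c*y,z]
def draw(cam,tag,u0,v0,w,h,f,hyps,out,al=2.2):
    im=cv2.imread(f'pics/{cam}{tag}.png')[v0:v0+h,u0:u0+w]
    o=cv2.convertScaleAbs(cv2.resize(im,None,fx=f,fy=f,interpolation=cv2.INTER_CUBIC),alpha=al)
    p=o.copy()
    for (dx,dy,tilt),col in hyps:
        zc=.061+.014
        for face in (.008,-.008):
            P=[]
            for x,y in ((.05,.03),(.05,-.03),(-.05,-.03),(-.05,.03)):
                yy=dy+(y*np.cos(tilt)-face*np.sin(tilt)); z=zc+(.03*np.sin(tilt)) + y*np.sin(tilt)+face*np.cos(tilt)
                P.append(W(dx+x,yy,z))
            q=((proj(cam,P)-[u0,v0]+.5)*f).astype(np.int32)
            if cam=='scene': q+=np.int32([0,int(.6*f)])
            cv2.polylines(p,[q],True,col,1)
    cv2.imwrite(f'pics/{out}.png',np.hstack([o,p]))
if __name__=='__main__':
    draw('scene','26',262,245,40,40,10,[((0,.017,0),(0,255,0)),((0,.019,.083),(0,0,255))],'j')
    draw('scene','12',262,245,40,40,10,[((0,0,0),(0,255,0))],'k')
E
python3 ov.py
```

```text
(no output)
```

View pics/j.png

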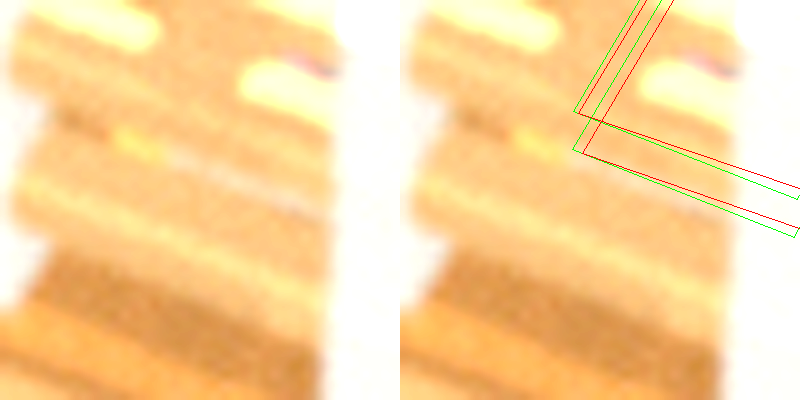

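View pics/k.png

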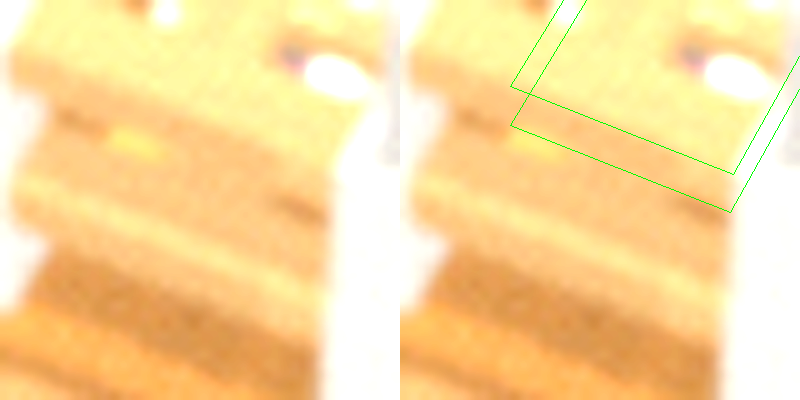

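```bash
python3 -c "
from m0 import *
# top-tray tube tops from top26 crop (/5 + (200,110)), z=.184
go('top tray',ob(184,L,[(245.,147-.6),(292.6,160.6-.6),(275.2,222-.6),(226.8,208-.6)],[None]*4),[.65,.05,-.29])
from plant import hand_in
s=telemetry.get_state(); print(s['clock'],np.abs(s['joint_velocities']).max())
print(hand_in())"
```

```text
top tray [ 0.6522  0.0534 -0.2934] yawdeg -16.81
  res [[0.1, 0.0], [0.0, -0.0], [-0.1, -0.1], [0.0, 0.1]]
50.8 0.00685622902326256
the job is handed in; nothing more can be done
None
```

I built all three trays up on the posts and laid the two panels that were there in the lower two trays, painted face up. The one spreader went blade first into the right-hand slot. I then handed in at about 51 s.

**Last checks**
- **Trays:** the camera fit of the top tray puts it within about 1 mm and 0.2° of the stand. All three trays looked seated, and the tray weight came off the wrist at each placing.
- **Spreader:** the handle pushed against the block with about 6 N, and the last picture shows it home.
- **Bystanders:** the cans and the water pot look to be where they started.

**One disagreement:** the panel in the lowest tray now sits about 17 mm to one side, against the rim, though it was centred when I placed it. I take this to be the announced knock. It is within the 25 mm allowed and I judged it flat, but I could not measure its tilt directly, and I left it as it was.

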